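Change over a resin curing panel: stack the cured tiles, load the next batch, start

TASK

Change over the resin curing station: take the cured ivory tiles off the sloping UV panel, stack them on the ivory tiles on the cork pad and tap the stack square, so that all its edges line up. Lay every coloured tile on the panel, lengthwise up the slope on a pair of black ribs of its own, flat on them with its foot against the front lip, and hang every drilled tag by its eye on a peg of the tag stand, one to a peg. When all of it is in place, press the panel's red start button right down and let it go.

Things in the scene. Friction and masses are not known exactly. Their poses are not given: they have to be found in the camera images.
- tile_blue: Dark blue glittered resin tile, a flat plate 62 x 50 x 8 mm, about 40 g, loose; may be absent. Origin at the centre of the plate (4 mm above its underside), x along the 62 mm length, y across the 50 mm width, z through its thickness. Either face may lie up and either end may be the foot.
- tile_rose: Rose pink glittered resin tile, a flat plate 62 x 50 x 8 mm, about 40 g, loose; may be absent. Origin at the centre of the plate (4 mm above its underside), x along the 62 mm length, y across the 50 mm width, z through its thickness. Either face may lie up and either end may be the foot.
- tile_green: Green glittered resin tile, a flat plate 62 x 50 x 8 mm, about 40 g, loose; may be absent. Origin at the centre of the plate (4 mm above its underside), x along the 62 mm length, y across the 50 mm width, z through its thickness. Either face may lie up and either end may be the foot.
- ivory_a: Cured ivory tile with copper flecks, loose, same size and axes as the coloured ones (62 x 50 x 8 mm, origin at its centre, x along the 62 mm). Starts on the cork pad.
- ivory_b: Cured ivory tile with copper flecks, loose, same size and axes as the coloured ones (62 x 50 x 8 mm, origin at its centre, x along the 62 mm). Starts on the cork pad.
- ivory_c: Cured ivory tile with copper flecks, loose, same size and axes as the coloured ones (62 x 50 x 8 mm, origin at its centre, x along the 62 mm). Starts lying in a bay of the UV panel; may be absent.
- ivory_d: Cured ivory tile with copper flecks, loose, same size and axes as the coloured ones (62 x 50 x 8 mm, origin at its centre, x along the 62 mm). Starts lying in a bay of the UV panel; may be absent.
- tag_amber: Amber glittered resin tag (bookmark), a flat plate 112 x 28 x 6 mm, about 30 g, loose; may be absent. Origin at the centre of the plate (3 mm above its underside), x along the length towards the end with the eye, y across the 28 mm width, z through its thickness. The eye is a 16 mm round hole right through, its centre 43 mm from the origin along +x.
- tag_violet: Violet glittered resin tag (bookmark), a flat plate 112 x 28 x 6 mm, about 30 g, loose; may be absent. Origin at the centre of the plate (3 mm above its underside), x along the length towards the end with the eye, y across the 28 mm width, z through its thickness. The eye is a 16 mm round hole right through, its centre 43 mm from the origin along +x.
- tag_amber_eye (a point): Centre of the eye of the amber tag (same axes as the tag); absent when the tag is.
- tag_violet_eye (a point): Centre of the eye of the violet tag (same axes as the tag); absent when the tag is.
- uv_ledge: UV light panel, fixed: aluminium slab 90 x 228 mm rising away from the robot at 25 degrees, a 5 mm lip along its front edge, a black control box (60 x 40 x 40 mm high) at its right end. Origin on the table under its middle; x away from the robot, y left, z up. Three bays side by side. Rib tops are 32 mm above the table at the lip, 65 mm at the back; the lip rises 9 mm above them.
- bay0 (a point): Left bay of the panel, a pair of black ribs 6 mm wide, 78 mm long, 32 mm apart between centres, 8 mm proud of the slab. This point is where a tile's centre lies when it rests right: midway between the ribs, 31 mm up the slope from the lip, 4 mm above the rib tops. x up the slope, y left along the lip, z square to the slope. Next bay 82 mm away.
- bay1 (a point): Middle bay of the panel, a pair of black ribs 6 mm wide, 78 mm long, 32 mm apart between centres, 8 mm proud of the slab. This point is where a tile's centre lies when it rests right: midway between the ribs, 31 mm up the slope from the lip, 4 mm above the rib tops. x up the slope, y left along the lip, z square to the slope. Next bay 82 mm away.
- bay2 (a point): Right bay of the panel, a pair of black ribs 6 mm wide, 78 mm long, 32 mm apart between centres, 8 mm proud of the slab. This point is where a tile's centre lies when it rests right: midway between the ribs, 31 mm up the slope from the lip, 4 mm above the rib tops. x up the slope, y left along the lip, z square to the slope. Next bay 82 mm away.
- tag_stand: T-bar stand, fixed: wooden foot 75 x 150 x 12 mm, one steel post 14 mm thick in the middle, a level crossbar 12 mm thick and 136 mm long, its axis 180 mm above the table, and two straight pegs on the crossbar 100 mm apart. Origin on the table under the foot; x away from the robot, y along the crossbar to the left, z up; the crossbar axis is at x = +12 mm.
- hook0 (a point): Left peg: centre of the black ball (8.4 mm thick) at its free upper end. z points out along the peg (6 mm thick, 46 mm from the crossbar axis to here), rising towards the robot at 50 degrees above level; y left along the crossbar; x square to both (away and up, 40 degrees above level). A tag let go on the peg slides down to the crossbar and hangs.
- hook1 (a point): Right peg: centre of the black ball (8.4 mm thick) at its free upper end. z points out along the peg (6 mm thick, 46 mm from the crossbar axis to here), rising towards the robot at 50 degrees above level; y left along the crossbar; x square to both (away and up, 40 degrees above level). A tag let go on the peg slides down to the crossbar and hangs.
- work_mat: Grey silicone mat 115 x 300 x 2 mm on which the tiles lie at the start (the tags lie on the table itself). Origin under its centre on the table, y along its length.
- cork_pad: Cork pad 85 x 105 x 4 mm, fixed to the table; the ivory tiles are stacked on it, their length along its y (the long side). Origin under its centre on the table.
- start_button (a joint): Red spring push button on top of the panel's control box: 0 up, grows to 0.005 m when fully pressed (about 4 N, pressed straight down); springs back.
- start_button_top (a point): Centre of the red button's top face, 22 mm across.

How it is judged:
By the outcome, as a careful person would: the job done as asked, in the order asked, and still so for the second after the job is handed in, with the robot touching nothing.
Of tile_blue, tile_rose, tile_green only 2 to 3 are there at a start; the rules pass over those that are not, and their reading is None.
Of tag_amber, tag_violet only 1 to 2 are there at a start; the rules pass over those that are not, and their reading is None.
Of ivory_c, ivory_d only 1 to 2 are there at a start; the rules pass over those that are not, and their reading is None.
At some moment in a run one of tag_amber, tag_violet may be knocked a few centimetres aside while the robot is not near it.
Once in a run the grip may slacken for a moment while it holds something.
It also fails if it takes over 210 s, if anything falls off the work surface, if the arm or the gripper's body presses on something with over 40 N, if the wrist force passes 120 N, or if a joint passes its speed limit or range.

ROBOT

A 6-joint arm with a two-finger parallel gripper is mounted at the origin on the work surface; the furniture and walls round the work are solid. World frame = base frame: x ahead of the robot, y to its left, z up, the work surface at z = 0. Lengths are in m, angles in degrees, forces in N, time in s.
With the tool pointing down it reaches from about 0.35 to 0.875 m from the base axis. Payload 4.2 kg.
Tool frame: the origin (TCP) lies midway between the tips of the shut fingers; the grasp point (between the pads) lies 19 mm behind it (r.pinch_z is the distance from the TCP to the grasp point, in m); z points along the fingers, y is the line along which they close (so a half turn about z gives the same grasp; the last joint's range is limited). The gripper opens to 87 mm and grips with 3 to 60 N. Pads are 19 mm wide; open, the fingers measure 117 mm over their backs; the gripper's body (75 mm by 190 mm) begins 51 mm behind the grasp point.
Start: joints at [-53.251, 22.042, 0.453, 0, -68.411, -14.817], TCP at [0.233, -0.58, 0.188] pointing down, gripper open.
Joint ranges: [-179.83, 179.83], [-69.29, 118.12], [-61.27, 80.66], [-181.25, 117.63], [-171.15, -9.14], [-177.46, 177.46]. Speed limits (degrees/s): [159.86, 159.86, 180, 180, 180, 180].

INTERFACE

Orientations are given as a 3x3 rotation matrix whose columns are the frame's x, y, z axes.
In Python, from station import r, imaging, models gives the robot as it stands. The module is installed in compiled form; this text tells all that it offers.
- The arm moves only by the tool apply_moves, never from a script. Its argument "moves" is a list of rows, each a list of 2 entries, a list of its own where there are three numbers: the shift along the tool's x, y, z in m, then the turn about the tool's z in degrees. A call has 1 to 5 rows; each row shifts and turns the commanded pose from where the row before left it, along the tool's axes as they then stand; what a row does not reach is not made up. A row lasts 1/12 s, in which the tool goes at most 41.7 mm and 7.16 degrees, less where a joint would pass 70% of its speed; a pose out of reach is approached as far as the arm can. A call is refused whole if a number of a shift passes 0.0417 or a number of a turn 7.16, either way. A call with a gripper value outside its range is refused whole. "hand" is the finger opening in m, from 0 to 0.087, set as the call begins (left out, the last holds). The fingers move at their own pace and stop on an object; the grip force is fixed at half the most. Time passes only in rows, so rows that do not move let the fingers close. It gives the time, the measured TCP pose, the force, the opening and the grip force at its end, in the units of the state.
- r.sense(): the state, without advancing time (a new reading comes with each control period).
- imaging.capture(name): name is "scene" or "side" or "wrist"; returns a dict with "frame" (420x560x3 uint8, blue, green, red), "intrinsics" (3x3 intrinsics, pixels), "eye" and "orientation" of the camera in the world. Camera axes: x right, y down, z forward; pixel columns grow to the right and rows downward; lengths in m; the calibration is good to about 2 mm. The wrist camera is an equidistant fisheye: a pixel r from the principal point sees the ray r / f radians off the axis. A picture is of the moment at which its call begins. There is no depth.
- r.finish_job(): hands the job in; it is judged then, once.
Trained networks look in a picture, given as the dict that the camera call returned (one of the last four; its "shot" number tells which), for a name from the list of things; names that differ only in an ending like _2 or _b are one class to them, and where a whole thing is asked for, a point or a joint stands for the part that bears it (a point fixed in the world has none). Each returns a list of dicts, best first, with "confidence" (0 to 1); they miss things now and then, are a little off and sometimes report something else, mostly with a low value. They report only what shows in the picture. A call takes as long as a camera call.
- models.cut_out(picture, target): "region" (420x560 bool, what is visible of it) and "extent" ([left, top, width, height] as shares, 0 to 1, of the picture: columns of its width, rows of its height, round what is visible of it).
- models.place_of(picture, target): "at" ([column, row] as shares, 0 to 1, of the picture: columns of its width, rows of its height: a listed point, or the origin of a listed thing).
The state is a dict: "time_s": time; "joints": joint angles; "joint_velocities": joint speeds; "effort": joint torques, N m; "tcp_pos": TCP position; "ee_rot": TCP orientation; "wrist_force": force on the tool from outside, world axes, zero at the start; "moment": the same for the moment, N m; "gripper_width": opening from 0.0 (shut) to 1.0 (fully open); "gripper_force": force on a finger pad.
Only numpy, scipy, OpenCV 4.12 (cv2) and the standard library are available. Lean on these libraries where they do the work, as an engineer would, in place of code of your own. Each camera call takes 0.05 s, during which the arm holds its last target. There are 200 camera calls.

## Working session

There is one attempt and no reset: what is moved stays moved. The work goes in short steps, Python scripts to look and compute and a tool call to move; the robot and the scene stay as the last step left them, time stands still between calls to the robot, and variables do not carry over. Pictures are saved under pics/ and viewed, at most 14 in all, crops included, and the job is handed in when it is done.

Besides the shell and the picture viewer there is one more tool, called after "Request:" as name([rows], argument=value, ...), one row to a line, values as JSON. apply_moves: Moves the arm, as the interface text tells. Its arguments: {"type":"object","properties":{"moves":{"type":"array"},"hand":{"type":"number"}},"required":["moves"]}

```bash
mkdir -p pics; cat > h.py <<'E'
import numpy as np, cv2
from station import r, imaging, models
np.set_printoptions(precision=4,suppress=True)
def ray(p,u,v):
    K=np.array(p['intrinsics']);x=(u-K[0,2])/K[0,0];y=(v-K[1,2])/K[1,1]
    if p['name']=='wrist':
        t=np.hypot(x,y);d=np.array([x/t*np.sin(t),y/t*np.sin(t),np.cos(t)]) if t>1e-9 else np.array([0,0,1.])
    else: d=np.array([x,y,1.])
    d=np.array(p['orientation'])@d; return d/np.linalg.norm(d)
def proj(p,X):
    c=np.array(p['orientation']).T@(np.asarray(X,float)-np.array(p['eye']));K=np.array(p['intrinsics'])
    if p['name']=='wrist':
        t=np.arctan2(np.hypot(c[0],c[1]),c[2]);h=np.hypot(c[0],c[1])+1e-12;c=np.array([c[0]/h*t,c[1]/h*t,1])
    return np.array([K[0,0]*c[0]/c[2]+K[0,2],K[1,1]*c[1]/c[2]+K[1,2]])
def onz(p,u,v,z):
    d=ray(p,u,v);e=np.array(p['eye']);return e+d*(z-e[2])/d[2]
def cap(n):
    p=imaging.capture(n);p['name']=n;return p
def tri(obs):
    A=np.zeros((3,3));b=np.zeros(3)
    for p,u,v in obs:
        d=ray(p,u,v);M=np.eye(3)-np.outer(d,d);A+=M;b+=M@np.array(p['eye'])
    return np.linalg.solve(A,b)
def place(p,t):
    L=models.place_of(p,t); return [(round(q['confidence'],2),q['at'][0]*560,q['at'][1]*420) for q in L]
E
cat > a.py <<'E'
from h import *
ps={n:cap(n) for n in('scene','side')}
for n,p in ps.items():
    cv2.imwrite(f'pics/{n}0.png',p['frame']); print(n,np.array(p['eye']),np.array(p['orientation']).tolist(),np.array(p['intrinsics']).tolist())
for t in 'tile_blue tile_rose tile_green ivory_a ivory_c tag_amber tag_violet tag_amber_eye tag_violet_eye uv_ledge bay0 bay1 bay2 tag_stand hook0 hook1 work_mat cork_pad start_button_top'.split():
    o=[];s=t
    for n,p in ps.items():
        L=place(p,t); s+=f' | {n} '+str([(c,round(u),round(v)) for c,u,v in L[:4]])
        if L: o.append((p,)+L[0][1:])
    if len(o)==2: s+=' TRI '+str(tri(o))
    print(s)
E
python3 a.py; python3 -c "
from h import *
print(r.sense(),r.pinch_z)"
```

```text
scene [-0.0381 -0.9022  0.9338] [[0.8648495432470668, -0.29538948284721567, 0.40593142397281157], [-0.5019946049118046, -0.4990756396171819, 0.7063461775787717], [-0.00605674704615656, -0.8146585538518301, -0.5799092657056477]] [[536.4156916363094, 0.0, 266.47041544374315], [0.0, 536.4156916363094, 204.22820846359957], [0.0, 0.0, 1.0]]
side [ 0.5074 -1.0159  0.7826] [[0.9998643298628931, 0.01425589057517469, -0.00825175446414775], [0.014431019736333423, -0.5166106239791058, 0.8560988312463046], [0.007941507237136512, -0.8561017654320237, -0.516746262383169]] [[481.6054347440609, 0.0, 279.5881607398007], [0.0, 481.6054347440609, 204.30720359014168], [0.0, 0.0, 1.0]]
tile_blue | scene [(0.61, 244, 257)] | side [(0.67, 258, 242)] TRI [0.4379 0.0445 0.0191]
tile_rose | scene [(0.64, 275, 222), (0.55, 281, 301), (0.36, 262, 275)] | side [(0.61, 255, 291)] TRI [ 0.4485 -0.152   0.1443]
tile_green | scene [(0.55, 264, 273)] | side [(0.9, 268, 265)] TRI [ 0.4669 -0.0079 -0.0152]
ivory_a | scene [(0.62, 275, 224)] | side [(0.78, 228, 342), (0.75, 304, 224), (0.66, 231, 346), (0.54, 307, 257)]
[... 1619 characters left out ...]
9, 264, 268)]
start_button_top | scene [(0.29, 263, 276)] | side [(0.62, 309, 270)] TRI [ 0.5848  0.2012 -0.2203]
{'time_s': 2.0, 'joints': array([-53.25  ,  22.04  ,   0.4527,   0.0015, -68.4111, -14.8172]), 'joint_velocities': array([ 0.0907, -0.0206,  0.0479,  0.0262, -0.022 , -0.1223]), 'effort': array([  0.0004, -39.0457,  18.7628,   4.2244,   0.0156,  -0.    ]), 'tcp_pos': array([ 0.2335, -0.5797,  0.1878]), 'ee_rot': array([[-0.9276, -0.3735, -0.    ],
       [-0.3735,  0.9276, -0.    ],
       [ 0.    , -0.    , -1.    ]]), 'wrist_force': array([-0.2145,  1.0812,  0.5386]), 'moment': array([-0.0062, -0.0318, -0.0162]), 'gripper_force': 0.0, 'gripper_width': 0.9992860061661865} 0.0187
```

```bash
python3 -c "
import cv2
for n in('scene','side'):
    im=cv2.imread(f'pics/{n}0.png')[100:400,100:500]; cv2.imwrite(f'pics/{n}0c.png',cv2.resize(im,(800,600),interpolation=cv2.INTER_CUBIC))"
```

```text
(no output)
```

View pics/scene0c.png

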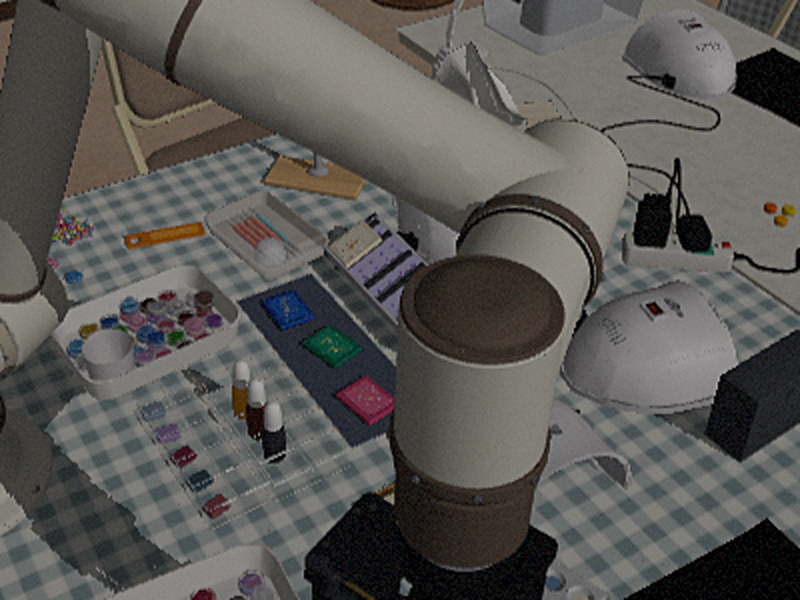

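View pics/side0c.png

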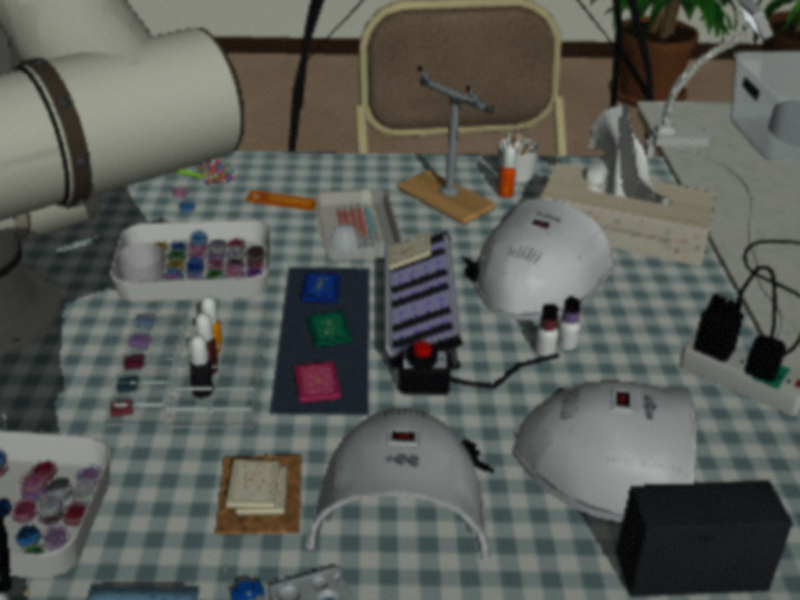

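The views show a 3-tile set (blue, green and rose on the mat), an amber tag at the upper left, and one ivory tile in the far (left) bay. Two skewed ivory tiles lie on the cork. The red button is near side-crop (422,350), and the stand and its pegs are near (450,90–200). There is no violet tag. I'll move above the work next to use the wrist camera.

Request:
apply_moves([
  [[0,0,-0.04],7.1],
  [[0,0,-0.04],7.1],
  [[0,0,-0.04],7.1],
  [[0,0,-0.04],0.6],
], hand=0.087)

```text
time_s: 2.33
tcp_pos: [0.2331, -0.5794, 0.3498]
ee_rot: [[-1.0, 0.004, -0.0], [0.004, 1.0, -0.0], [0.0, -0.0, -1.0]]
wrist_force: [0.4, -0.3, 0.2]
gripper_width: 1.003
gripper_force: 0.0
```

Request:
apply_moves([
  [[-0.0144,0.0353,0],0],
  [[-0.0144,0.0353,0],0],
  [[-0.0144,0.0353,0],0],
  [[-0.0144,0.0353,0],0],
  [[-0.0144,0.0353,0],0],
])

```text
time_s: 2.75
tcp_pos: [0.3055, -0.4016, 0.3478]
ee_rot: [[-1.0, 0.0, 0.0], [0.0, 1.0, -0.0], [-0.0, -0.0, -1.0]]
wrist_force: [0.9, -0.2, 0.8]
gripper_width: 0.999
gripper_force: 0.0
```

Request:
apply_moves([
  [[-0.0144,0.0353,0],0],
  [[-0.0144,0.0353,0],0],
  [[-0.0144,0.0353,0],0],
  [[-0.0144,0.0353,0],0],
  [[-0.0144,0.0353,0],0],
])

```text
time_s: 3.17
tcp_pos: [0.3774, -0.2249, 0.3481]
ee_rot: [[-1.0, -0.0, 0.001], [-0.0, 1.0, -0.0], [-0.001, -0.0, -1.0]]
wrist_force: [1.8, -0.6, 0.2]
gripper_width: 1.001
gripper_force: 0.0
```

Request:
apply_moves([
  [[-0.0144,0.0353,0],0],
  [[-0.0144,0.0353,0],0],
  [[-0.0144,0.0353,0],0],
  [[-0.0144,0.0353,0],0],
  [[-0.0144,0.0353,0],0],
])

```text
time_s: 3.58
tcp_pos: [0.4493, -0.0482, 0.3483]
ee_rot: [[-1.0, -0.001, 0.001], [-0.001, 1.0, 0.0], [-0.001, 0.0, -1.0]]
wrist_force: [0.2, -0.7, -0.3]
gripper_width: 1.002
gripper_force: 0.0
```

Request:
apply_moves([
  [[0,0,0],0],
  [[0,0,0],0],
  [[0,0,0],0],
  [[0,0,0],0],
])

```text
time_s: 3.92
tcp_pos: [0.4488, -0.0509, 0.3479]
ee_rot: [[-1.0, 0.001, 0.0], [0.001, 1.0, -0.0], [-0.0, -0.0, -1.0]]
wrist_force: [0.2, -0.9, 0.2]
gripper_width: 1.001
gripper_force: 0.0
```

```bash
cat > b.py <<'E'
from h import *
import sys
tag=sys.argv[1]; T=sys.argv[2].split(',') if len(sys.argv)>2 else 'tile_blue tile_rose tile_green ivory_c tag_amber tag_amber_eye uv_ledge bay0 tag_stand hook0 work_mat cork_pad start_button_top'.split(',')[0].split()
ps=[cap(n) for n in('scene','side','wrist')]
for p in ps: cv2.imwrite(f"pics/{p['name']}{tag}.png",p['frame'])
s=r.sense();print(s['time_s'],s['tcp_pos'],s['ee_rot'].tolist())
w=ps[2];print(np.array(w['eye']),np.array(w['orientation']).tolist(),np.array(w['intrinsics']).tolist())
for t in T:
    print(t,' | '.join(p['name']+' '+str([(c,round(u,1),round(v,1)) for c,u,v in place(p,t)[:4]]) for p in ps))
E
python3 b.py 1
```

```text
4.0667 [ 0.4488 -0.0511  0.348 ] [[-0.999998930862255, 0.00138810779813524, 0.0004598163626391277], [0.0013881274192672948, 0.9999990356536842, 4.235527650849346e-05], [-0.00045975712552730246, 4.2993514925674304e-05, -0.9999998933874659]]
[ 0.3726 -0.0526  0.5446] [[0.0027965941880380013, 0.9594253025831617, 0.28194905182347507], [0.9999952101749663, -0.0023092201837256474, -0.0020608564404850315], [-0.0013261553727397458, 0.2819534647159922, -0.9594271650555739]] [[325.19226210127806, 0.0, 276.31114241014456], [0.0, 325.19226210127806, 210.16031407431961], [0.0, 0.0, 1.0]]
tile_blue scene [(0.53, 240.9, 258.5)] | side [(0.69, 258.1, 245.4), (0.55, 309.4, 270.8)] | wrist [(0.9, 345.1, 161.4)]
tile_rose scene [(0.84, 283.6, 299.6), (0.67, 277.5, 223.9)] | side [(0.94, 257.7, 292.1)] | wrist [(0.81, 228.9, 162.8), (0.66, 312.4, 233.0)]
tile_green scene [(0.55, 264.1, 273.6)] | side [(0.64, 266.5, 265.3), (0.36, 259.9, 246.1)] | wrist [(0.63, 288.4, 171.8)]
ivory_c scene [(0.85, 275.2, 219.3), (0.68, 304.4, 357.2), (0.62, 297.8, 248.9), (0.55, 303.8, 360.0)] | side [(0.74, 228.3, 340.9
[... 669 characters left out ...]
307.7, 262.5), (0.8, 302.3, 223.2), (0.28, 240.0, 197.6)] | wrist [(0.94, 313.8, 233.6), (0.87, 261.5, 237.2)]
tag_stand scene [(0.69, 257.7, 190.7)] | side [(0.55, 322.3, 198.5)] | wrist [(0.95, 452.4, 254.7)]
hook0 scene [(0.96, 234.9, 131.5), (0.61, 270.5, 135.5)] | side [(0.75, 335.5, 146.4), (0.68, 310.4, 135.1), (0.37, 305.0, 242.6)] | wrist []
work_mat scene [(0.58, 261.9, 275.4)] | side [(0.7, 263.3, 266.5), (0.59, 232.0, 344.2)] | wrist [(0.74, 288.7, 162.9), (0.17, 226.0, 247.0)]
cork_pad scene [(0.97, 307.7, 361.8)] | side [(0.81, 229.2, 347.0)] | wrist [(0.88, 133.3, 141.7)]
start_button_top scene [(0.45, 329.4, 263.0)] | side [(0.37, 312.9, 268.6)] | wrist [(0.54, 229.4, 247.6)]
```

View pics/wrist1.png

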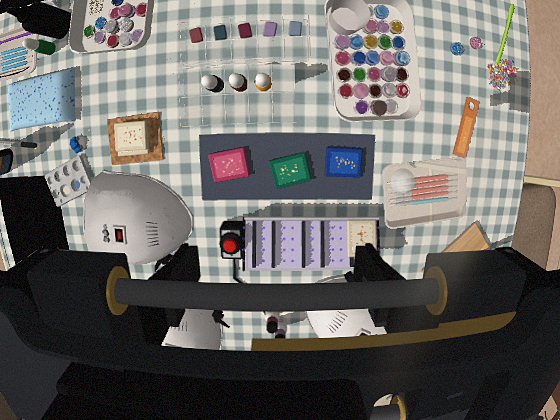

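The wrist view shows rose (229,163), green (290,171) and blue (345,162). The ivory on the panel is at (360,236), the bays run along row 235, and the button is at (230,246). The cork stack is at (133,140) and the amber tag at (466,127). Now I'll turn these into poses.

```bash
cat > m.py <<'E'
from h import *
def rect(p,t,z,near=None):
    out=[]
    for q in models.cut_out(p,t)[:4]:
        m=q['region'].astype(np.uint8)
        c=max(cv2.findContours(m,cv2.RETR_EXTERNAL,cv2.CHAIN_APPROX_NONE)[0],key=len)[:,0]
        if len(c)<15: continue
        P=np.array([onz(p,u,v,z)[:2] for u,v in c],np.float32)*1000
        (cx,cy),(a,b),ang=cv2.minAreaRect(P)
        if a<b: a,b,ang=b,a,ang+90
        out.append((round(q['confidence'],2),np.round([cx,cy],1).tolist(),round(a,1),round(b,1),round((ang+90)%180-90,1)))
    return out
E
cat > c.py <<'E'
from m import *
w=cap('wrist');s=cap('side');sc=cap('scene')
for t,z in [('tile_blue',.01),('tile_rose',.01),('tile_green',.01),('tag_amber',.006),('cork_pad',.004),('work_mat',.002),('ivory_c',.02)]:
    print(t,rect(w,t,z),'side',rect(s,t,z)[:2],'scene',rect(sc,t,z)[:1])
for p in (w,s,sc):
    print(p['name'],'bays',[(c,onz(p,u,v,.0487)[:2]) for c,u,v in place(p,'bay0')],'led',[(c,onz(p,u,v,0)[:2]) for c,u,v in place(p,'uv_ledge')],'stand',[(c,onz(p,u,v,0)[:2]) for c,u,v in place(p,'tag_stand')],'btn',[(c,onz(p,u,v,.045)[:2]) for c,u,v in place(p,'start_button_top')])
    print('eye',[(c,onz(p,u,v,.003)[:2]) for c,u,v in place(p,'tag_amber_eye')], 'hooks', place(p,'hook0'))
E
python3 c.py
```

```text
tile_blue [(0.92, [445.9, 59.2], 63.7, 51.3, 88.4), (0.37, [585.3, 333.9], 106.0, 58.0, 87.3)] side [(0.83, [446.7, 56.1], 70.0, 50.1, -88.5), (0.45, [651.6, 525.3], 589.8, 154.2, 84.6)] scene [(0.64, [442.1, 56.5], 64.3, 50.7, 88.3)]
tile_rose [(0.96, [450.3, -133.8], 61.8, 49.3, -80.1), (0.41, [399.4, -301.7], 105.5, 85.2, -87.1)] side [(0.6, [450.2, -135.9], 67.9, 49.8, -86.0)] scene [(0.83, [446.8, -135.8], 65.1, 52.2, -80.8)]
tile_green [(0.93, [460.4, -30.9], 63.0, 50.8, -75.5), (0.55, [586.1, 331.7], 113.6, 59.1, -90.0)] side [(0.86, [458.3, -33.2], 73.1, 52.1, -74.9)] scene [(0.69, [456.4, -32.6], 67.4, 54.6, -75.2)]
tag_amber [(0.8, [373.0, 296.0], 112.0, 32.4, -13.2)] side [(0.58, [370.4, 293.5], 112.5, 37.2, -14.0)] scene [(0.73, [599.9, 18.8], 340.4, 115.2, 88.6)]
cork_pad [(0.74, [400.4, -304.9], 105.0, 85.4, -86.3), (0.7, [423.1, -307.3], 62.0, 10.6, -86.8)] side [(0.81, [397.6, -305.4], 103.6, 87.6, -88.7)] scene [(0.94, [397.3, -304.7], 109.8, 87.9, -87.9)]
work_mat [(0.58, [454.7, -35.1], 301.4, 117.8, 89.5)] side [(0.82, [452.4, -32.7], 303.9, 115.0, 89.8)] scene [(
[... 916 characters left out ...]
5, 0.0108])), (0.28, array([0.695 , 0.7263]))] stand [(0.67, array([0.6245, 0.3135])), (0.53, array([ 0.3964, -0.2939]))] btn [(0.38, array([ 0.5696, -0.0972]))]
eye [(0.62, array([0.3283, 0.3062]))] hooks [(0.85, 309.68, 133.392), (0.84, 335.328, 145.19400000000002), (0.5, 259.28000000000003, 242.88600000000002)]
scene bays [(0.72, array([0.5633, 0.0893])), (0.67, array([ 0.5466, -0.0369])), (0.63, array([0.5656, 0.0118]))] led [(0.86, array([0.5878, 0.0116]))] stand [(0.81, array([0.6253, 0.3196])), (0.19, array([0.5999, 0.1406]))] btn [(0.47, array([ 0.5858, -0.12  ]))]
eye [(0.57, array([0.3373, 0.3145]))] hooks [(0.87, 235.2, 130.998), (0.62, 269.192, 134.106), (0.49, 305.928, 362.082)]
```

Request:
apply_moves([
  [[0.0122,0.0152,0.0245],0],
  [[0.0122,0.0152,0.0245],0],
  [[0.0122,0.0152,0.0245],0],
  [[0.0122,0.0152,0.0245],0],
  [[0,0,0],0],
], hand=0.075)

```text
time_s: 8.53
tcp_pos: [0.3951, 0.011, 0.2449]
ee_rot: [[-1.0, -0.002, -0.01], [-0.002, 1.0, -0.001], [0.01, -0.001, -1.0]]
wrist_force: [-0.4, -0.5, -0.6]
gripper_width: 0.864
gripper_force: 0.0
```

Request:
apply_moves([
  [[0,0,0],0],
  [[0,0,0],0],
  [[0,0,0],0],
])

```text
time_s: 8.78
tcp_pos: [0.4019, 0.0107, 0.2512]
ee_rot: [[-1.0, -0.0, 0.003], [-0.0, 1.0, 0.001], [-0.003, 0.001, -1.0]]
wrist_force: [0.5, 0.6, -0.0]
gripper_width: 0.864
gripper_force: 0.0
```

```bash
cat > d.py <<'E'
from m import *
w=cap('wrist');cv2.imwrite('pics/w2.png',w['frame']);f=w['frame']
cv2.imwrite('pics/w2c.png',cv2.resize(f[180:290,160:440],(800,314),interpolation=cv2.INTER_CUBIC))
print(r.sense()['tcp_pos'])
for t in('bay0','ivory_c','start_button_top','uv_ledge'): print(t,place(w,t))
def mk(yaw,x,y):
    c,s=np.cos(yaw),np.sin(yaw);R=np.array([[c,-s],[s,c]])
    return lambda a,b,z:np.r_[np.array([x,y])+R@[a,b],z]
for t in('bay0','ivory_c'): print([(c,onz(w,u,v,.0487)[:2]) for c,u,v in place(w,t)])
print('btn',[(c,onz(w,u,v,.05)[:2]) for c,u,v in place(w,'start_button_top')])
E
python3 d.py
```

```text
[0.4017 0.0106 0.2511]
bay0 [(0.93, 219.52, 293.202), (0.77, 276.192, 291.816), (0.42, 247.52, 217.308), (0.28, 469.672, 131.292)]
ivory_c [(0.84, 331.408, 293.412), (0.74, 77.28, 180.012), (0.63, 74.816, 171.696)]
start_button_top [(0.55, 312.704, 202.818)]
uv_ledge [(0.55, 272.496, 289.212), (0.51, 471.01599999999996, 132.72)]
[(0.93, array([ 0.5676, -0.073 ])), (0.77, array([0.564 , 0.0083])), (0.42, array([ 0.4531, -0.0286])), (0.28, array([0.3307, 0.2745]))]
[(0.84, array([0.5681, 0.0874])), (0.74, array([ 0.3983, -0.2755])), (0.63, array([ 0.386 , -0.2783]))]
btn [(0.55, array([0.4334, 0.0549]))]
```

View pics/w2c.png

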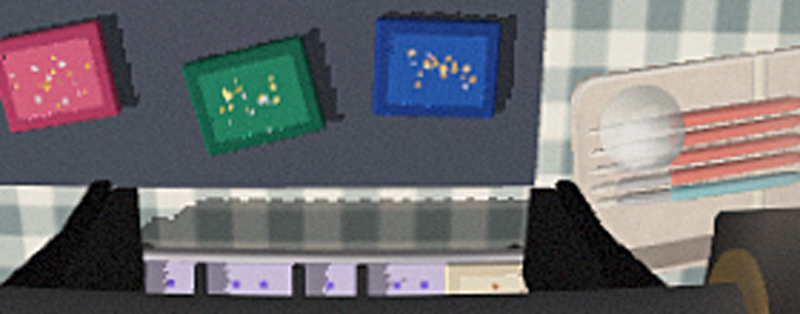

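Only the lip front (crop row ~255) and the fingers are visible, so the panel is partly hidden here. I'll check the panel pose against the first wrist picture with a model overlay.

```bash
cat > ov.py <<'E'
from h import *
from scipy.optimize import least_squares
p={'name':'wrist','eye':[0.3726,-0.0526,0.5446],'orientation':[[0.0027965941880380013,0.9594253025831617,0.28194905182347507],[0.9999952101749663,-0.0023092201837256474,-0.0020608564404850315],[-0.0013261553727397458,0.2819534647159922,-0.9594271650555739]],'intrinsics':[[325.19226210127806,0,276.31114241014456],[0,325.19226210127806,210.16031407431961],[0,0,1]]}
im=cv2.imread('pics/wrist1.png')
a=np.radians(25);ca,sa=np.cos(a),np.sin(a)
def bay(x,y,yaw):
    c,s=np.cos(yaw),np.sin(yaw)
    R=np.array([[c,-s,0],[s,c,0],[0,0,1]])@np.array([[ca,0,-sa],[0,1,0],[sa,0,ca]])
    return np.array([x,y,.0487]),R
# dark rib mask -> score
g=cv2.cvtColor(im,cv2.COLOR_BGR2GRAY).astype(float); g=cv2.GaussianBlur(g,(0,0),0.7)
def sample(q): return cv2.remap(g.astype(np.float32),np.float32([[q[0]]]),np.float32([[q[1]]]),cv2.INTER_LINEAR)[0,0]
xs=np.linspace(-.028,.02,9)
def score(v):
    t,R=bay(*v);s=0
    for b in(0,-.082):
        for e in(-.016,.016):
            for x in xs:
                s+=sample(proj(p,t+R@[x,b+e,-.004]))-.5*sample(proj(p,t+R@[x,b+e+.009,-.012]))-.5*sample(proj(p,t+R@[x,b+e-.009,-.012]))
    return s
best=min(((score((x,y,np.radians(w))),x,y,w) for x in(.562,.566) for y in np.arange(-.004,.022,.001) for w in np.arange(-4,4.1,.5)))
print(best)
t,R=bay(best[1],best[2],np.radians(best[3]))
k=4;big=cv2.resize(im[200:290,200:400],None,fx=k,fy=k,interpolation=cv2.INTER_CUBIC)
def line(A,B,col):
    P=[tuple(int(z) for z in ((proj(p,t+R@np.array(X))-[200,200])*k+k/2)) for X in(A,B)];cv2.line(big,P[0],P[1],col,1)
for b in(.082,0,-.082):
    for e in(-.016,.016): line((-.031,b+e,-.004),(.047,b+e,-.004),(0,0,255))
line((-.031,.114,-.004),(-.031,-.114,-.004),(0,255,0)); line((-.036,.114,.005),(-.036,-.114,.005),(255,0,0))
line((.049,.114,-.012),(.049,-.114,-.012),(0,255,0))
line((-.031,.107,.004),(-.031,.057,.004),(0,255,255));line((.031,.107,.004),(.031,.057,.004),(0,255,255))
cv2.imwrite('pics/ov.png',big)
E
python3 ov.py
```

```text
(np.float32(-3780.7341), 0.566, np.float64(0.006999999999999999), np.float64(0.5))
```

View pics/ov.png

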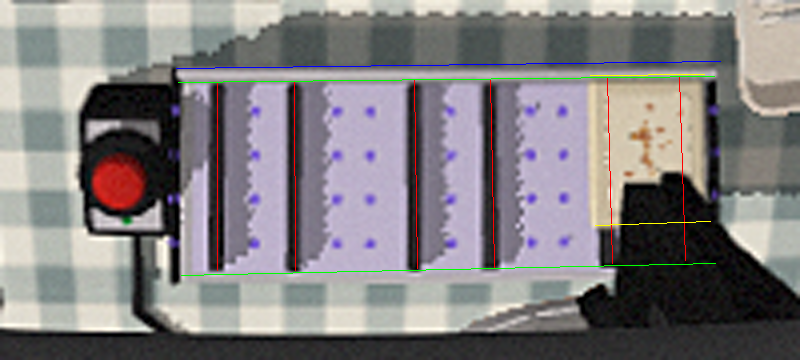

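The overlay fits well: bay1 is at about (0.566, 0.007) with yaw 0.5°, and the ivory tile sits in bay0 at about (0.565, 0.088). I'll grasp it now.

Request:
apply_moves([
  [[-0.0272,0.0129,0.0218],0],
  [[-0.0272,0.0129,0.0218],0],
  [[-0.0272,0.0129,0.0218],0],
  [[-0.0272,0.0129,0.0218],0],
  [[-0.0272,0.0129,0.0218],0],
])

```text
time_s: 9.6
tcp_pos: [0.5376, 0.0757, 0.1396]
ee_rot: [[-1.0, -0.001, 0.0], [-0.001, 1.0, -0.0], [-0.0, -0.0, -1.0]]
wrist_force: [-0.2, 0.2, 1.0]
gripper_width: 0.863
gripper_force: 0.0
```

Request:
apply_moves([
  [[-0.0272,0.0129,0.0218],0],
  [[0,0,0],0],
  [[0,0,0],0],
  [[0,0,0],0],
])

```text
time_s: 9.93
tcp_pos: [0.5633, 0.0879, 0.1188]
ee_rot: [[-1.0, -0.001, -0.001], [-0.001, 1.0, -0.001], [0.001, -0.001, -1.0]]
wrist_force: [-1.0, -0.3, 0.2]
gripper_width: 0.865
gripper_force: 0.0
```

```bash
cat > e.py <<'E'
from m import *
import sys
n=sys.argv[1]
for c in sys.argv[2:]:
    p=cap(c);cv2.imwrite(f'pics/{c}{n}.png',p['frame'])
s=r.sense();print(s['time_s'],s['tcp_pos'],s['wrist_force'],s['gripper_width']*87,s['gripper_force'])
E
python3 e.py 3 side wrist
```

```text
10.0333 [0.5635 0.088  0.1205] [0.5927 0.1592 0.3205] 75.13683176083364 0.0
```

Request:
apply_moves([
  [[-0.0015,0,0.02],0],
  [[0,0,0.02],0],
  [[0,0,0.02],0],
  [[0,0,0.0165],0],
  [[0,0,0],0],
])

```text
time_s: 10.45
tcp_pos: [0.5625, 0.0872, 0.0412]
ee_rot: [[-1.0, 0.0, -0.004], [0.0, 1.0, -0.001], [0.004, -0.001, -1.0]]
wrist_force: [-0.7, -0.2, -0.7]
gripper_width: 0.861
gripper_force: 0.0
```

Request:
apply_moves([
  [[0,0,0],0],
  [[0,0,0],0],
  [[0,0,0],0],
  [[0,0,0],0],
  [[0,0,0],0],
], hand=0.03)

```text
time_s: 10.87
tcp_pos: [0.5655, 0.0884, 0.0436]
ee_rot: [[-1.0, -0.001, 0.002], [-0.001, 1.0, 0.001], [-0.002, 0.001, -1.0]]
wrist_force: [0.0, 0.8, 0.7]
gripper_width: 0.573
gripper_force: 0.0
```

Request:
apply_moves([
  [[0,0,0],0],
  [[0,0,0],0],
  [[0,0,0],0],
])

```text
time_s: 11.12
tcp_pos: [0.565, 0.0882, 0.0425]
ee_rot: [[-1.0, -0.001, 0.0], [-0.001, 1.0, 0.0], [-0.0, 0.0, -1.0]]
wrist_force: [0.7, -1.2, 0.1]
gripper_width: 0.375
gripper_force: 0.0
```

Request:
apply_moves([
  [[0,0,-0.02],0],
  [[0,0,-0.03],0],
  [[0,0,-0.04],0],
  [[0,0,-0.04],0],
  [[0,0,-0.03],0],
])

```text
time_s: 11.53
tcp_pos: [0.5658, 0.0882, 0.2061]
ee_rot: [[-1.0, -0.001, 0.004], [-0.001, 1.0, 0.001], [-0.004, 0.001, -1.0]]
wrist_force: [0.6, -0.2, 0.4]
gripper_width: 0.347
gripper_force: 0.0
```

```bash
python3 e.py 4 side wrist scene; python3 -c "
import cv2,numpy as np
a=cv2.imread('pics/side4.png')[170:310,200:360];b=cv2.imread('pics/wrist4.png')[150:330,180:420];c=cv2.imread('pics/scene4.png')[150:310,200:400]
cv2.imwrite('pics/x4.png',np.vstack([np.hstack([cv2.resize(a,(400,300)),cv2.resize(b,(400,300))]),cv2.resize(c,(800,300))]))"
```

```text
11.6833 [0.5665 0.0888 0.2056] [ 0.5805 -0.7172 -1.0276] 29.590964531398225 0.0
```

View pics/x4.png

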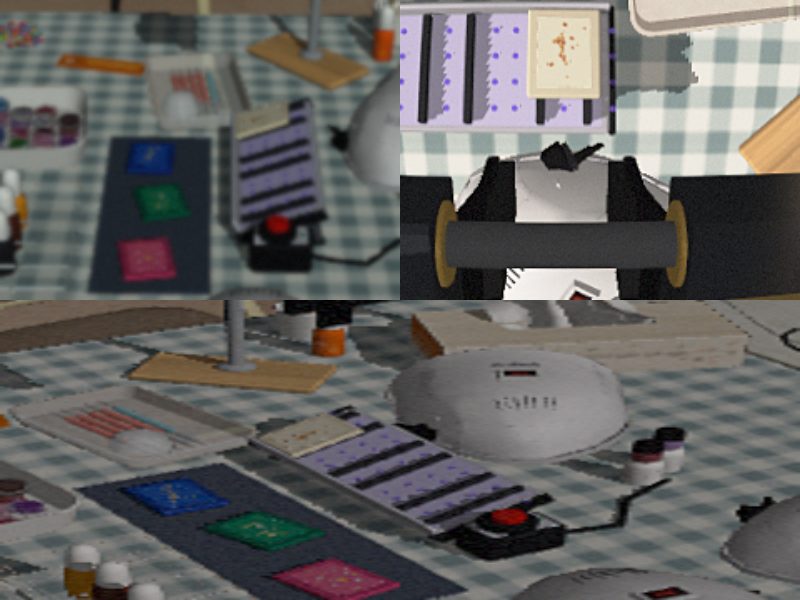

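The tile didn't move and the fingers shut to 30 mm above it, so the tips must be higher than I assumed. I'll check by projecting the TCP and pad points into the wrist image.

```bash
cat > f.py <<'E'
from h import *
p=cap('wrist');s=r.sense();T=np.array(s['tcp_pos']);R=np.array(s['ee_rot']);im=cv2.imread('pics/wrist4.png')
k=4;x0,y0=190,190
big=cv2.resize(im[y0:y0+130,x0:x0+180],None,fx=k,fy=k,interpolation=cv2.INTER_CUBIC)
big=cv2.convertScaleAbs(big,alpha=1.8,beta=30)
for h,col in((0,(0,0,255)),(-.019,(0,255,0)),(-.038,(255,0,0))):
    P=np.array([proj(p,T+R@[a,b,h]) for a,b in((-.0095,-.015),(.0095,-.015),(.0095,.015),(-.0095,.015))])
    print(h,P.round(1).tolist())
    cv2.polylines(big,[((P-[x0,y0])*k).astype(int)],True,col,1)
cv2.imwrite('pics/f.png',big);print(T,np.array(p['eye'])-T,s['gripper_width'])
E
python3 f.py
```

```text
0 [[256.0, 247.2], [255.4, 220.1], [301.9, 220.1], [301.2, 247.2]]
-0.019 [[254.2, 259.4], [253.4, 230.3], [304.3, 230.2], [303.4, 259.4]]
-0.038 [[252.1, 273.9], [251.0, 242.5], [307.1, 242.4], [305.9, 273.8]]
[0.565  0.0884 0.2031] [-0.0758 -0.0017  0.1986] 0.34383070292835166
```

View pics/f.png

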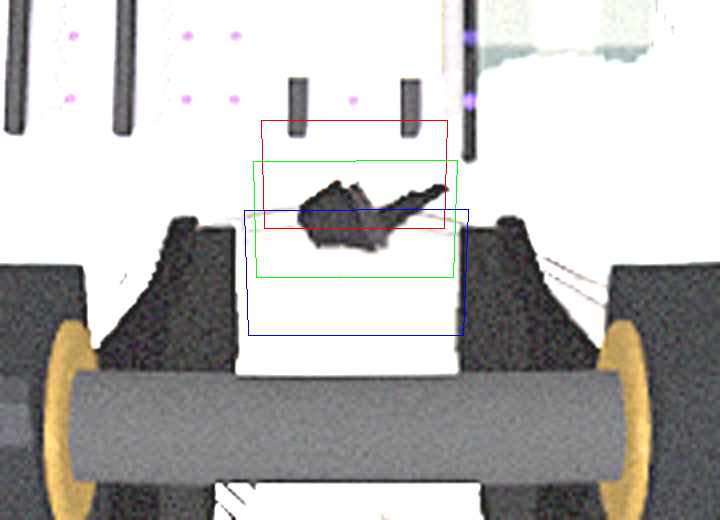

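```bash
cat > g.py <<'E'
from h import *
T=np.array(r.sense()['tcp_pos']);o=[]
for n in('side','scene'):
    p=cap(n);u,v=proj(p,T);print(n,u,v);im=p['frame'].copy();x0,y0=max(0,int(u)-50),max(0,int(v)-80);im=im[y0:y0+120,x0:x0+80]
    im=cv2.resize(cv2.convertScaleAbs(im,alpha=1.5,beta=20),(400,600),interpolation=cv2.INTER_CUBIC)
    for h,c in((0,(0,0,255)),(.019,(0,255,0)),(.038,(255,0,0))):
        q=(proj(p,T+[0,0,h])-[x0,y0])*5;cv2.circle(im,tuple(int(a) for a in q),4,c,-1)
    o.append(im)
cv2.imwrite('pics/g.png',np.hstack(o))
E
python3 g.py
```

```text
side 306.25738703579646 175.84025304039693
scene 277.74474720604604 173.9409813104495
```

View pics/g.png

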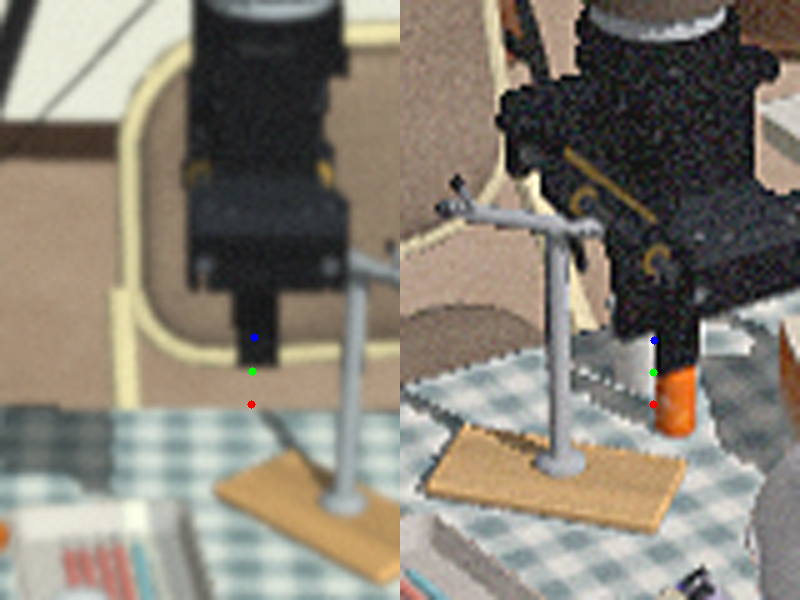

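The fingertips are really about 19 mm above the reported TCP: the green dot sits at the tip in both views. I'll regrasp that much lower.

Request:
apply_moves([
  [[0,0,0.032],0],
  [[0,0,0.032],0],
  [[0,0,0.032],0],
  [[0,0,0.032],0],
  [[0,0,0.032],0],
], hand=0.075)

```text
time_s: 12.25
tcp_pos: [0.5635, 0.0875, 0.0394]
ee_rot: [[-1.0, -0.0, -0.003], [-0.0, 1.0, -0.001], [0.003, -0.001, -1.0]]
wrist_force: [0.6, 0.5, 0.1]
gripper_width: 0.64
gripper_force: 0.0
```

Request:
apply_moves([
  [[0,0,0.006],0],
  [[0,0,0.006],0],
  [[0,0,0.005],0],
  [[0,0,0],0],
  [[0,0,0],0],
])

```text
time_s: 12.67
tcp_pos: [0.566, 0.0885, 0.0267]
ee_rot: [[-1.0, -0.001, 0.002], [-0.001, 1.0, 0.001], [-0.002, 0.001, -1.0]]
wrist_force: [-0.1, -0.3, -0.1]
gripper_width: 0.857
gripper_force: 0.0
```

Request:
apply_moves([
  [[0,0,0],0],
  [[0,0,0],0],
  [[0,0,0],0],
  [[0,0,0],0],
  [[0,0,0],0],
], hand=0.03)

```text
time_s: 13.08
tcp_pos: [0.5651, 0.0882, 0.0258]
ee_rot: [[-1.0, -0.001, 0.001], [-0.001, 1.0, 0.0], [-0.001, 0.0, -1.0]]
wrist_force: [-0.6, -1.3, -0.4]
gripper_width: 0.57
gripper_force: 0.0
```

Request:
apply_moves([
  [[0,0,0],0],
  [[0,0,0],0],
  [[0,0,0],0],
])

```text
time_s: 13.33
tcp_pos: [0.5649, 0.0881, 0.0254]
ee_rot: [[-1.0, -0.001, -0.0], [-0.001, 1.0, -0.0], [0.0, -0.0, -1.0]]
wrist_force: [0.9, -1.0, 0.3]
gripper_width: 0.379
gripper_force: 0.0
```

```bash
cat > g2.py <<'E'
from h import *
import sys
T=np.array(r.sense()['tcp_pos']);o=[]
for n in('side','scene','wrist'):
    p=cap(n);u,v=proj(p,T);im=p['frame'].copy();x0,y0=max(0,int(u)-45),max(0,int(v)-70);im=im[y0:y0+100,x0:x0+90]
    im=cv2.resize(cv2.convertScaleAbs(im,alpha=1.4,beta=20),(266,300),interpolation=cv2.INTER_CUBIC)
    for h,c in((0,(0,0,255)),(.019,(0,255,0)),(.038,(255,0,0))):
        q=(proj(p,T+[0,0,h])-[x0,y0])*[266/90,3];cv2.circle(im,tuple(int(a) for a in q),2,c,-1)
    o.append(im)
cv2.imwrite(f'pics/{sys.argv[1]}.png',np.hstack(o))
E
python3 g2.py g2
```

```text
(no output)
```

View pics/g2.png

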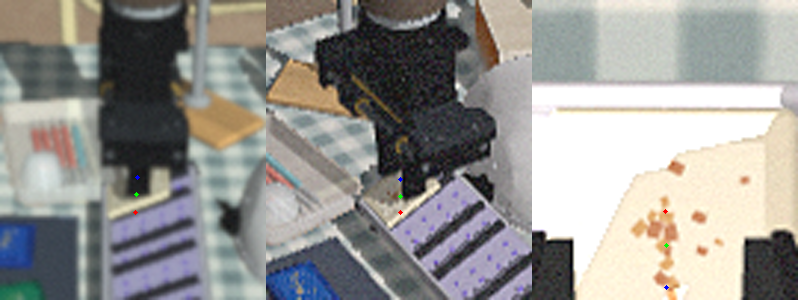

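Request:
apply_moves([
  [[0,0,0.002],0],
  [[0,0,0.002],0],
  [[0,0,0],0],
])

```text
time_s: 13.73
tcp_pos: [0.5655, 0.0882, 0.0226]
ee_rot: [[-1.0, -0.001, 0.001], [-0.001, 1.0, -0.0], [-0.001, -0.0, -1.0]]
wrist_force: [-1.6, -0.4, 6.2]
gripper_width: 0.347
gripper_force: 3.4
```

Request:
apply_moves([
  [[0,0,0.002],0],
  [[0,0,0.002],0],
  [[0,0,0],0],
])

```text
time_s: 13.98
tcp_pos: [0.5658, 0.0882, 0.022]
ee_rot: [[-1.0, -0.003, 0.002], [-0.003, 1.0, -0.001], [-0.002, -0.001, -1.0]]
wrist_force: [-8.9, -0.4, 24.6]
gripper_width: 0.343
gripper_force: 13.0
```

Request:
apply_moves([
  [[0,0,-0.012],0],
  [[0,0,0],0],
  [[0,0,0],0],
  [[0,0,0],0],
  [[0,0,0],0],
], hand=0.066)

```text
time_s: 14.4
tcp_pos: [0.5643, 0.0879, 0.0284]
ee_rot: [[-1.0, -0.0, -0.002], [-0.0, 1.0, -0.001], [0.002, -0.001, -1.0]]
wrist_force: [-0.6, -0.4, -0.1]
gripper_width: 0.641
gripper_force: 0.0
```

Request:
apply_moves([
  [[0,0,0.008],0],
  [[0,0,0.004],0],
  [[0,0,0],0],
  [[0,0,0],0],
  [[0,0,0],0],
])

```text
time_s: 14.82
tcp_pos: [0.5649, 0.0881, 0.0171]
ee_rot: [[-1.0, -0.001, -0.0], [-0.001, 1.0, -0.0], [0.0, -0.0, -1.0]]
wrist_force: [-0.4, 0.4, -0.2]
gripper_width: 0.753
gripper_force: 0.0
```

Request:
apply_moves([
  [[0,0,0.003],0],
  [[0,0,0],0],
])

```text
time_s: 14.98
tcp_pos: [0.5648, 0.0881, 0.0141]
ee_rot: [[-1.0, -0.0, -0.0], [-0.0, 1.0, -0.0], [0.0, -0.0, -1.0]]
wrist_force: [-0.1, -0.8, 0.4]
gripper_width: 0.757
gripper_force: 0.0
```

Request:
apply_moves([
  [[0,0,0.003],0],
  [[0,0,0],0],
])

```text
time_s: 15.15
tcp_pos: [0.5647, 0.0881, 0.011]
ee_rot: [[-1.0, -0.0, -0.001], [-0.0, 1.0, -0.0], [0.001, -0.0, -1.0]]
wrist_force: [-1.3, 0.1, -0.3]
gripper_width: 0.757
gripper_force: 0.0
```

Close here and see whether it stops at 50 mm.

Request:
apply_moves([
  [[0,0,0.001],0],
  [[0,0,0],0],
  [[0,0,0],0],
  [[0,0,0],0],
  [[0,0,0],0],
], hand=0.03)

```text
time_s: 15.57
tcp_pos: [0.565, 0.0882, 0.0105]
ee_rot: [[-1.0, -0.001, 0.0], [-0.001, 1.0, 0.0], [-0.0, 0.0, -1.0]]
wrist_force: [0.3, -0.4, -0.3]
gripper_width: 0.567
gripper_force: 30.0
```

Request:
apply_moves([
  [[0,0,0],0],
  [[0,0,0],0],
  [[0,0,0],0],
])

```text
time_s: 15.82
tcp_pos: [0.565, 0.0882, 0.0105]
ee_rot: [[-1.0, -0.001, 0.0], [-0.001, 1.0, 0.0], [-0.0, 0.0, -1.0]]
wrist_force: [-0.4, 0.4, -0.3]
gripper_width: 0.573
gripper_force: 30.0
```

Request:
apply_moves([
  [[0,0,-0.02],0],
  [[0,0,-0.02],0],
  [[0,0,0],0],
])

```text
time_s: 16.07
tcp_pos: [0.5678, 0.089, 0.0543]
ee_rot: [[-1.0, -0.002, 0.007], [-0.002, 1.0, 0.002], [-0.007, 0.002, -1.0]]
wrist_force: [1.1, -0.1, -0.8]
gripper_width: 0.568
gripper_force: 30.0
```

It's gripped: 49.5 mm wide, and the offset is tip ≈ TCP + 35 mm. Next I'll carry it towards the cork pad and look at the stack.

Request:
apply_moves([
  [[0,0,-0.036],0],
  [[0,0,-0.036],0],
  [[0,0,-0.036],0],
  [[0,0,-0.036],0],
])

```text
time_s: 16.4
tcp_pos: [0.5644, 0.088, 0.1956]
ee_rot: [[-1.0, -0.0, -0.001], [-0.0, 1.0, -0.0], [0.001, -0.0, -1.0]]
wrist_force: [0.6, -0.6, -0.1]
gripper_width: 0.567
gripper_force: 30.0
```

Request:
apply_moves([
  [[0.0124,-0.0353,0],0],
  [[0.0124,-0.0353,0],0],
  [[0.0124,-0.0353,0],0],
  [[0.0124,-0.0353,0],0],
  [[0.0124,-0.0353,0],0],
])

```text
time_s: 16.82
tcp_pos: [0.5019, -0.0897, 0.1942]
ee_rot: [[-1.0, -0.001, -0.0], [-0.001, 1.0, 0.0], [0.0, 0.0, -1.0]]
wrist_force: [0.2, 0.0, -1.4]
gripper_width: 0.569
gripper_force: 30.0
```

Request:
apply_moves([
  [[0.0124,-0.0353,0],0],
  [[0.0124,-0.0353,0],0],
  [[0.0124,-0.0353,0],0],
  [[0.0124,-0.0353,0],0],
  [[0.0124,-0.0353,0],0],
])

```text
time_s: 17.23
tcp_pos: [0.44, -0.2663, 0.1942]
ee_rot: [[-1.0, -0.001, -0.0], [-0.001, 1.0, 0.0], [0.0, 0.0, -1.0]]
wrist_force: [1.5, 0.2, -0.4]
gripper_width: 0.566
gripper_force: 30.0
```

Request:
apply_moves([
  [[0.0124,-0.0353,0],0],
  [[0,0,0],0],
  [[0,0,0],0],
  [[0,0,0],0],
  [[0,0,0],0],
])

```text
time_s: 17.65
tcp_pos: [0.429, -0.2994, 0.1942]
ee_rot: [[-1.0, -0.002, -0.0], [-0.002, 1.0, 0.0], [0.0, 0.0, -1.0]]
wrist_force: [-0.6, 0.3, -0.9]
gripper_width: 0.572
gripper_force: 30.0
```

```bash
cat > s.py <<'E'
from m import *
w=cap('wrist');sd=cap('side');s=r.sense();print(s['time_s'],s['tcp_pos'],s['gripper_width']*87)
cv2.imwrite('pics/w5.png',w['frame']);cv2.imwrite('pics/side5.png',sd['frame'])
print(rect(w,'cork_pad',.004));print(rect(w,'ivory_a',.02));print([(c,onz(w,u,v,.02)[:2]) for c,u,v in place(w,'ivory_a')])
f=w['frame'];u,v=proj(w,[.395,-.304,.01]).astype(int);a=cv2.resize(f[max(0,v-75):v+75,max(0,u-75):u+75],(600,600),interpolation=cv2.INTER_CUBIC);print(u,v)
cv2.imwrite('pics/w5c.png',a)
E
python3 s.py
```

```text
17.75 [ 0.4293 -0.2992  0.1944] 49.50281470537458
[(0.69, [400.0, -305.3], 106.0, 85.1, -87.2)]
[(0.89, [393.2, -305.8], 61.3, 49.8, 89.8), (0.86, [509.7, -301.2], 118.4, 98.9, -90.0), (0.7, [422.8, -305.9], 59.2, 7.1, 90.0)]
[(0.87, array([ 0.5362, -0.303 ]))]
274 153
```

View pics/w5c.png

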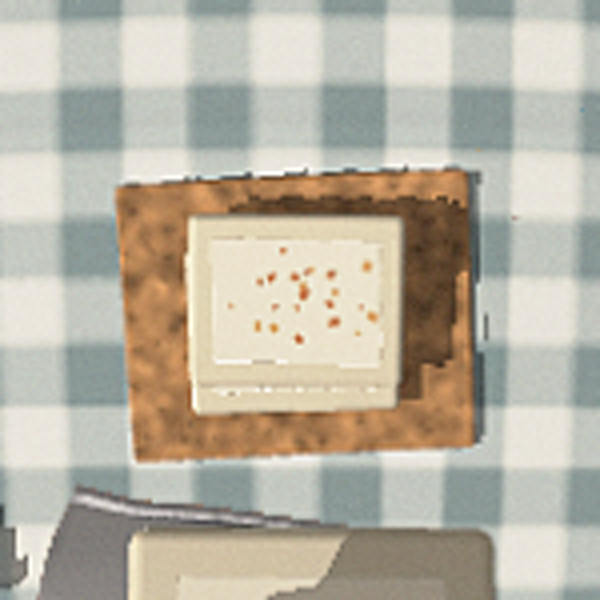

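The stack is at about (0.393, −0.306) with its length along y. The lower tile is offset towards +x, the pad is turned about +2.8°, and the lamp edge is close on the +x side. I'll check the lamp's height before turning the gripper over it.

```bash
cat > l.py <<'E'
from h import *
sd=cap('side');print(r.sense()['joints'])
c=lambda x,y:(100+x/2,100+y/2)
for n,(x,y) in dict(legL=(312,548),legR=(486,553),).items(): print(n,onz(sd,*c(x,y),0)[:2])
# silhouette of lamp in side view and in wrist1
y0=onz(sd,*c(312,548),0)[1]
for x,y in((320,480),(340,450),(360,425),(400,410),(350,520),(370,500),(400,492)):
    d=ray(sd,*c(x,y));e=np.array(sd['eye']);t=(y0-e[1])/d[1];print((x,y),'at y of opening:',e+d*t)
p={'name':'wrist','eye':[0.3726,-0.0526,0.5446],'orientation':[[0.0027965941880380013,0.9594253025831617,0.28194905182347507],[0.9999952101749663,-0.0023092201837256474,-0.0020608564404850315],[-0.0013261553727397458,0.2819534647159922,-0.9594271650555739]],'intrinsics':[[325.19226210127806,0,276.31114241014456],[0,325.19226210127806,210.16031407431961],[0,0,1]]}
for u,v in((86,175),(85,230),(100,172),(130,171),(160,180),(185,205),(193,230),(85,255)): print((u,v),[onz(p,u,v,z)[:2].round(3) for z in(0,.04,.08)])
E
python3 l.py; python3 - <<'E'
import cv2,numpy as np
a=cv2.imread('pics/side5.png')[280:400,200:360];b=cv2.imread('pics/w5.png')[100:260,180:400]
cv2.imwrite('pics/l.png',np.hstack([cv2.resize(a,(400,300)),cv2.resize(b,(400,300))]))
E
```

```text
[-17.1381  11.8295 -13.0862  -0.0032 -65.0743 -72.7472]
legL [ 0.4575 -0.3723]
legR [ 0.6298 -0.3747]
(320, 480) at y of opening: [ 0.4667 -0.3723  0.0952]
(340, 450) at y of opening: [ 0.4856 -0.3723  0.1345]
(360, 425) at y of opening: [ 0.5038 -0.3723  0.1659]
(400, 410) at y of opening: [ 0.5393 -0.3723  0.1848]
(350, 520) at y of opening: [ 0.4951 -0.3723  0.0412]
(370, 500) at y of opening: [ 0.5141 -0.3723  0.0694]
(400, 492) at y of opening: [ 0.5424 -0.3723  0.0809]
(86, 175) [array([ 0.461, -0.419]), array([ 0.455, -0.392]), array([ 0.448, -0.365])]
(85, 230) [array([ 0.574, -0.441]), array([ 0.559, -0.413]), array([ 0.544, -0.384])]
(100, 172) [array([ 0.457, -0.385]), array([ 0.451, -0.36 ]), array([ 0.445, -0.336])]
(130, 171) [array([ 0.458, -0.319]), array([ 0.452, -0.3  ]), array([ 0.445, -0.28 ])]
(160, 180) [array([ 0.476, -0.261]), array([ 0.469, -0.245]), array([ 0.461, -0.23 ])]
(185, 205) [array([ 0.523, -0.217]), array([ 0.512, -0.205]), array([ 0.501, -0.193])]
(193, 230) [array([ 0.57 , -0.206]), array([ 0.555, -0.194]), array([ 0.541, -0.183])]
(85, 255) [array([ 0.63 , -0.454]), array([ 0.611, -0.425]), array([ 0.592, -0.395])]
```

View pics/l.png

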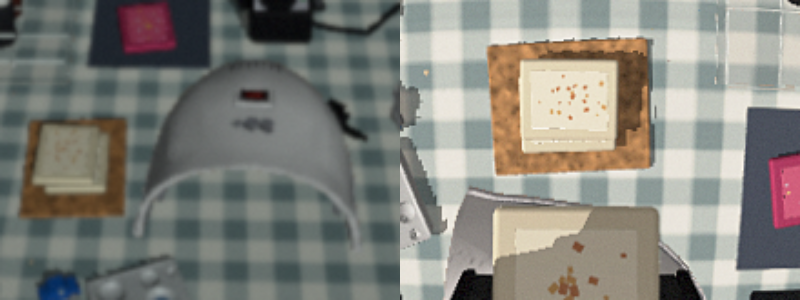

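The lamp shell beside the pad is about 45–60 mm high near the gripper's end, and the gripper body stays above about 80 mm, so it clears. I'll turn to align with the pad and go over the stack.

Request:
apply_moves([
  [[0,0,0],-7.14],
  [[0,0,0],-7.14],
  [[0,0,0],-7.14],
  [[0,0,0],-7.14],
  [[0,0,0],-7.14],
])

```text
time_s: 18.37
tcp_pos: [0.429, -0.2999, 0.1945]
ee_rot: [[-0.808, -0.59, 0.0], [-0.59, 0.808, -0.0], [-0.0, -0.0, -1.0]]
wrist_force: [0.3, 0.1, -0.5]
gripper_width: 0.572
gripper_force: 30.0
```

Request:
apply_moves([
  [[0,0,0],-7.14],
  [[0,0,0],-7.14],
  [[0,0,0],-7.14],
  [[0,0,0],-7.14],
  [[0,0,0],-7.14],
])

```text
time_s: 18.78
tcp_pos: [0.429, -0.2999, 0.1945]
ee_rot: [[-0.312, -0.95, 0.0], [-0.95, 0.312, -0.0], [-0.0, -0.0, -1.0]]
wrist_force: [-0.2, -0.4, -0.3]
gripper_width: 0.566
gripper_force: 30.0
```

Request:
apply_moves([
  [[0,0,0],-7.14],
  [[0,0,0],-7.14],
  [[0,0,0],-7.14],
  [[0.0052,0.0363,0],0],
  [[0,0,0],0],
])

```text
time_s: 19.2
tcp_pos: [0.3889, -0.3064, 0.1941]
ee_rot: [[0.049, -0.999, -0.003], [-0.999, -0.049, 0.002], [-0.002, 0.003, -1.0]]
wrist_force: [-0.4, 0.7, -0.9]
gripper_width: 0.57
gripper_force: 30.0
```

Request:
apply_moves([
  [[0,0,0.035],0],
  [[0,0,0.035],0],
  [[0,0,0.035],0],
  [[0,0,0.035],0],
  [[0,0,0],0],
])

```text
time_s: 19.62
tcp_pos: [0.3876, -0.3045, 0.0485]
ee_rot: [[0.048, -0.999, -0.013], [-0.999, -0.048, 0.006], [-0.007, 0.012, -1.0]]
wrist_force: [-1.1, 0.4, -0.8]
gripper_width: 0.568
gripper_force: 30.0
```

```bash
cat >> h.py <<'E'
def st():
    s=r.sense();T=np.array(s['tcp_pos']);R=np.array(s['ee_rot']);return T,R,np.degrees(np.arctan2(R[1,1],R[0,1])),s
def to(x=None,y=None,z=None,psi=None):
    """tool-frame shift (after no turn) and turn to reach target; printed for the moves"""
    T,R,a,s=st();g=[T[i] if v is None else v for i,v in enumerate((x,y,z))];d=R.T@(np.array(g)-T)
    print('t',round(s['time_s'],2),'tcp',T,'psi',round(a,2),'j6',round(s['joints'][5],1),'w',round(s['gripper_width']*87,1),'F',s['wrist_force'],'shift',d.round(4),'turn',None if psi is None else round((a-psi+180)%360-180,2))
E
python3 -c "
from h import *
to(.393,-.306,0,182.8)"
```

```text
t 19.62 tcp [ 0.3876 -0.3045  0.0485] psi -177.25 j6 22.2 w 49.4 F [-1.1095  0.419  -0.7687] shift [ 0.0021 -0.0059  0.0485] turn -0.05
```

Request:
apply_moves([
  [[0,0,0.02],0],
  [[0,0,0.015],0],
  [[0,0,0.01],0],
  [[0,0,0.005],0],
  [[0,0,0],0],
])

```text
time_s: 20.03
tcp_pos: [0.3932, -0.3073, 0.0049]
ee_rot: [[0.05, -0.999, -0.0], [-0.999, -0.05, -0.0], [0.0, 0.0, -1.0]]
wrist_force: [0.8, -1.0, 0.0]
gripper_width: 0.571
gripper_force: 30.0
```

```bash
python3 -c "
from h import *
to(.393,-.306,0,182.8)"
```

```text
t 20.03 tcp [ 0.3932 -0.3073  0.0049] psi -177.12 j6 22.2 w 49.7 F [ 0.7845 -0.9691  0.0337] shift [-0.0013  0.0002  0.0049] turn 0.08
```

Now press gently.

Request:
apply_moves([
  [[0,0,0.004],0],
  [[0,0,0.003],0],
  [[0,0,0],0],
])

```text
time_s: 20.28
tcp_pos: [0.3938, -0.3076, -0.0018]
ee_rot: [[0.05, -0.999, 0.002], [-0.999, -0.05, -0.001], [0.001, -0.002, -1.0]]
wrist_force: [0.8, 0.4, 2.0]
gripper_width: 0.569
gripper_force: 30.0
```

Request:
apply_moves([
  [[0,0,0.002],0],
  [[0,0,0.002],0],
  [[0,0,0],0],
])

```text
time_s: 20.53
tcp_pos: [0.3938, -0.3077, -0.0052]
ee_rot: [[0.05, -0.999, 0.002], [-0.999, -0.05, -0.001], [0.001, -0.002, -1.0]]
wrist_force: [-0.8, 0.5, 7.1]
gripper_width: 0.567
gripper_force: 30.0
```

Request:
apply_moves([
  [[0,0,0.002],0],
  [[0,0,0.002],0],
  [[0,0,0],0],
])

```text
time_s: 20.78
tcp_pos: [0.3938, -0.3075, -0.0091]
ee_rot: [[0.051, -0.999, 0.002], [-0.999, -0.051, -0.001], [0.001, -0.002, -1.0]]
wrist_force: [-0.4, 2.9, 8.7]
gripper_width: 0.573
gripper_force: 30.2
```

Request:
apply_moves([
  [[0,0,0.002],0],
  [[0,0,0.002],0],
  [[0,0,0],0],
])

```text
time_s: 21.03
tcp_pos: [0.3939, -0.3072, -0.013]
ee_rot: [[0.05, -0.999, 0.002], [-0.999, -0.05, -0.001], [0.001, -0.002, -1.0]]
wrist_force: [-1.5, 2.5, 9.9]
gripper_width: 0.57
gripper_force: 30.6
```

Request:
apply_moves([
  [[0,0,0],0],
  [[0,0,0],0],
  [[0,0,0],0],
  [[0,0,0],0],
  [[0,0,0],0],
], hand=0.078)

```text
time_s: 21.45
tcp_pos: [0.3926, -0.3072, -0.0147]
ee_rot: [[0.05, -0.999, -0.0], [-0.999, -0.05, 0.0], [-0.0, 0.0, -1.0]]
wrist_force: [-0.4, 0.3, 0.1]
gripper_width: 0.848
gripper_force: 0.0
```

Request:
apply_moves([
  [[0,0,0.005],0],
  [[0,0,0.004],0],
  [[0,0,0.003],0],
  [[0,0,0.002],0],
  [[0,0,0],0],
])

```text
time_s: 21.87
tcp_pos: [0.3923, -0.307, -0.0293]
ee_rot: [[0.05, -0.999, -0.001], [-0.999, -0.05, 0.001], [-0.001, 0.001, -1.0]]
wrist_force: [0.7, -0.2, -0.2]
gripper_width: 0.897
gripper_force: 0.0
```

Request:
apply_moves([
  [[0,0,0],0],
  [[0,0,0],0],
  [[0,0,0],0],
  [[0,0,0],0],
  [[0,0,0],0],
], hand=0.045)

```text
time_s: 22.28
tcp_pos: [0.3932, -0.3073, -0.0284]
ee_rot: [[0.05, -0.999, 0.001], [-0.999, -0.05, -0.0], [0.0, -0.001, -1.0]]
wrist_force: [0.8, -0.5, -1.3]
gripper_width: 0.603
gripper_force: 0.7
```

Request:
apply_moves([
  [[0,0,0],0],
  [[0,0,0],0],
  [[0,0,0],0],
  [[0,0,0],0],
  [[0,0,0],0],
])

```text
time_s: 22.7
tcp_pos: [0.3932, -0.3074, -0.0283]
ee_rot: [[0.05, -0.999, 0.001], [-0.999, -0.05, -0.0], [0.0, -0.001, -1.0]]
wrist_force: [0.8, 0.4, 1.4]
gripper_width: 0.573
gripper_force: 30.1
```

Request:
apply_moves([
  [[0,0,0],0],
  [[0,0,0],0],
  [[0,0,0],0],
  [[0,0,0],0],
], hand=0.086)

```text
time_s: 23.03
tcp_pos: [0.3923, -0.3071, -0.0288]
ee_rot: [[0.05, -0.999, -0.001], [-0.999, -0.05, 0.0], [-0.0, 0.001, -1.0]]
wrist_force: [-0.1, -0.4, -0.2]
gripper_width: 0.791
gripper_force: 0.0
```

Request:
apply_moves([
  [[0,0,-0.02],0],
  [[0,0,-0.025],0],
  [[0,0,0],7.1],
  [[0,0,0],7.1],
  [[0,0,0],7.1],
])

```text
time_s: 23.45
tcp_pos: [0.3928, -0.3072, 0.0169]
ee_rot: [[-0.322, -0.947, 0.001], [-0.947, 0.322, -0.0], [-0.0, -0.001, -1.0]]
wrist_force: [-0.4, 0.5, 0.7]
gripper_width: 0.988
gripper_force: 0.0
```

Request:
apply_moves([
  [[0,0,0],7.1],
  [[0,0,0],7.1],
  [[0,0,0],7.1],
  [[0,0,0],7.1],
  [[0,0,0],7.1],
])

```text
time_s: 23.87
tcp_pos: [0.3925, -0.3071, 0.0163]
ee_rot: [[-0.812, -0.583, -0.001], [-0.583, 0.812, 0.0], [0.0, 0.001, -1.0]]
wrist_force: [0.8, -0.3, -0.0]
gripper_width: 0.985
gripper_force: 0.0
```

Request:
apply_moves([
  [[0,0,0],7.1],
  [[0,0,0],7.1],
  [[0,0,0],7.1],
  [[0,0,0],7.1],
  [[0,0,0],4.8],
])

```text
time_s: 24.28
tcp_pos: [0.3924, -0.3071, 0.0163]
ee_rot: [[-0.999, -0.044, -0.001], [-0.044, 0.999, 0.0], [0.001, 0.0, -1.0]]
wrist_force: [-0.5, -0.4, 0.7]
gripper_width: 0.989
gripper_force: 0.0
```

```bash
python3 -c "
from h import *
to(.393,-.3073,-.028,92.8)
from m import rect
w=cap('wrist');print(rect(w,'ivory_a',.028));print([(c,onz(w,u,v,.028)[:2]) for c,u,v in place(w,'ivory_a')])"
```

```text
t 24.28 tcp [ 0.3924 -0.3071  0.0163] psi 92.52 j6 -68.1 w 86.0 F [-0.4777 -0.4062  0.7291] shift [-0.0006 -0.0002  0.0443] turn -0.28
[(0.69, [365.1, -316.1], 39.7, 2.4, -85.5), (0.67, [367.6, -314.5], 41.5, 3.7, -87.6), (0.65, [392.9, -307.0], 61.3, 50.3, -84.1)]
[(0.81, array([ 0.3939, -0.3083])), (0.32, array([0.593 , 0.0417]))]
```

Request:
apply_moves([
  [[0,0,0.015],-0.3],
  [[0,0,0.015],0],
  [[0,0,0.01],0],
  [[0,0,0.004],0],
  [[0,0,0],0],
])

```text
time_s: 24.85
tcp_pos: [0.392, -0.307, -0.0285]
ee_rot: [[-0.998, -0.056, -0.002], [-0.056, 0.998, 0.001], [0.002, 0.001, -1.0]]
wrist_force: [-0.6, 0.1, 1.1]
gripper_width: 0.99
gripper_force: 0.0
```

Request:
apply_moves([
  [[0,0,0],0],
  [[0,0,0],0],
  [[0,0,0],0],
  [[0,0,0],0],
  [[0,0,0],0],
], hand=0.055)

```text
time_s: 25.27
tcp_pos: [0.393, -0.3072, -0.027]
ee_rot: [[-0.998, -0.055, 0.001], [-0.055, 0.998, -0.0], [-0.001, -0.0, -1.0]]
wrist_force: [-0.4, 1.7, 1.1]
gripper_width: 0.711
gripper_force: 29.8
```

Request:
apply_moves([
  [[0,0,0],0],
  [[0,0,0],0],
  [[0,0,0],0],
  [[0,0,0],0],
])

```text
time_s: 25.6
tcp_pos: [0.393, -0.3072, -0.0271]
ee_rot: [[-0.998, -0.055, 0.0], [-0.055, 0.998, -0.0], [-0.0, -0.0, -1.0]]
wrist_force: [-0.1, 2.7, 6.8]
gripper_width: 0.711
gripper_force: 29.8
```

Request:
apply_moves([
  [[0,0,0],0],
  [[0,0,0],0],
  [[0,0,0],0],
  [[0,0,0],0],
], hand=0.086)

```text
time_s: 25.93
tcp_pos: [0.3927, -0.3073, -0.0278]
ee_rot: [[-0.998, -0.055, -0.0], [-0.055, 0.998, 0.0], [0.0, 0.0, -1.0]]
wrist_force: [0.2, 0.6, 0.1]
gripper_width: 0.926
gripper_force: 0.0
```

Request:
apply_moves([
  [[0,0,-0.02],0],
  [[0,0,-0.03],0],
  [[0,0,-0.04],0],
  [[0,0,-0.04],0],
  [[0,0,-0.03],0],
])

```text
time_s: 26.35
tcp_pos: [0.3935, -0.3078, 0.1356]
ee_rot: [[-0.998, -0.055, 0.003], [-0.055, 0.998, -0.002], [-0.003, -0.002, -1.0]]
wrist_force: [1.0, -1.1, 0.3]
gripper_width: 0.985
gripper_force: 0.0
```

Request:
apply_moves([
  [[-0.02,0,-0.02],0],
  [[-0.02,0,0],0],
  [[0,0,0],0],
  [[0,0,0],0],
  [[0,0,0],0],
])

```text
time_s: 26.77
tcp_pos: [0.4317, -0.3046, 0.1514]
ee_rot: [[-0.998, -0.055, -0.002], [-0.055, 0.998, 0.001], [0.002, 0.001, -1.0]]
wrist_force: [0.7, 0.6, 0.3]
gripper_width: 0.988
gripper_force: 0.0
```

```bash
cat > s2.py <<'E'
from m import *
to()
w=cap('wrist');sd=cap('side')
print(rect(w,'ivory_a',.028),rect(w,'cork_pad',.004))
f=w['frame'];u,v=proj(w,[.393,-.307,.02]).astype(int);print(u,v)
a=cv2.resize(f[max(0,v-50):v+50,max(0,u-50):u+50],(400,400),interpolation=cv2.INTER_CUBIC)
u,v=proj(sd,[.393,-.307,.02]).astype(int);b=cv2.resize(sd['frame'][v-40:v+40,u-40:u+40],(400,400),interpolation=cv2.INTER_CUBIC)
cv2.imwrite('pics/s2.png',np.hstack([a,b]))
E
python3 s2.py
```

```text
t 26.77 tcp [ 0.4317 -0.3046  0.1514] psi 93.14 j6 -69.2 w 86.0 F [0.6635 0.6401 0.3058] shift [0. 0. 0.] turn None
[(0.78, [394.1, -309.3], 63.4, 50.8, -84.3), (0.5, [397.1, -305.9], 98.7, 80.8, -87.3)] []
277 154
```

View pics/s2.png

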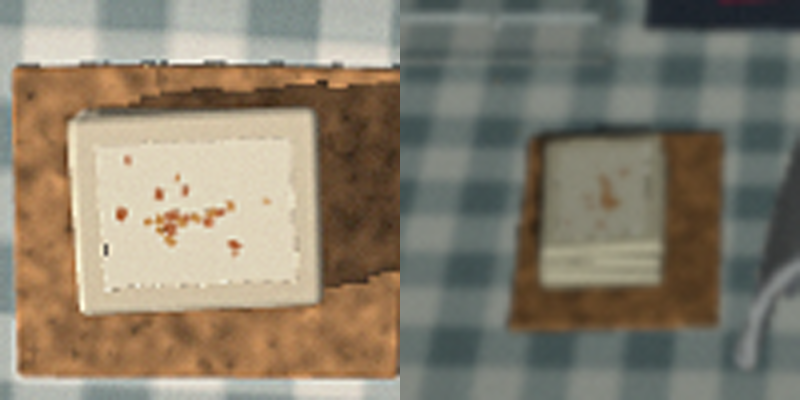

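The stack looks flush, with all three layers' edges aligned in the side view, and it is turned about 2–3° from the pad. One more width squeeze along the pad axes will make it firm.

Request:
apply_moves([
  [[0.0383,0,0],-7.1],
  [[0,0,0.02],-7.1],
  [[0,0,0.02],-7.1],
  [[0,0,0.02],-7.1],
  [[0,0,0.02],-7.1],
])

```text
time_s: 27.38
tcp_pos: [0.394, -0.3073, 0.0719]
ee_rot: [[-0.777, -0.629, 0.001], [-0.629, 0.777, -0.0], [-0.0, -0.001, -1.0]]
wrist_force: [-0.3, 0.7, 1.0]
gripper_width: 0.991
gripper_force: 0.0
```

Request:
apply_moves([
  [[0,0,0.02],-7.1],
  [[0,0,0.02],-7.1],
  [[0,0,0.01],-7.1],
  [[0,0,0.009],-7.1],
  [[0,0,0],-7.1],
], hand=0.075)

```text
time_s: 27.8
tcp_pos: [0.3926, -0.3065, 0.0113]
ee_rot: [[-0.268, -0.963, -0.004], [-0.963, 0.268, 0.002], [-0.001, 0.005, -1.0]]
wrist_force: [0.6, -0.2, -0.2]
gripper_width: 0.871
gripper_force: 0.0
```

Request:
apply_moves([
  [[0,0,0],-7.1],
  [[0,0,0],-7.1],
  [[0,0,0],-4.5],
  [[0,0,0],0],
  [[0,0,0],0],
])

```text
time_s: 28.22
tcp_pos: [0.3942, -0.3072, 0.0134]
ee_rot: [[0.047, -0.999, -0.0], [-0.999, -0.047, 0.0], [-0.0, 0.0, -1.0]]
wrist_force: [0.5, -0.4, 0.6]
gripper_width: 0.863
gripper_force: 0.0
```

```bash
python3 -c "
from h import *
to(.3935,-.3075,-.0275,182.8)"
```

```text
t 28.22 tcp [ 0.3942 -0.3072  0.0134] psi -177.28 j6 22.0 w 75.1 F [ 0.4726 -0.4112  0.5678] shift [0.0003 0.0007 0.0409] turn -0.08
```

Request:
apply_moves([
  [[0,0,0.015],0],
  [[0,0,0.015],0],
  [[0,0,0.008],0],
  [[0,0,0.003],0],
  [[0,0,0],0],
])

```text
time_s: 28.63
tcp_pos: [0.394, -0.307, -0.0282]
ee_rot: [[0.049, -0.999, -0.002], [-0.999, -0.049, 0.001], [-0.001, 0.002, -1.0]]
wrist_force: [-0.3, 0.3, 0.2]
gripper_width: 0.862
gripper_force: 0.0
```

Request:
apply_moves([
  [[0,0,0],0],
  [[0,0,0],0],
  [[0,0,0],0],
  [[0,0,0],0],
  [[0,0,0],0],
], hand=0.045)

```text
time_s: 29.05
tcp_pos: [0.3944, -0.3072, -0.0272]
ee_rot: [[0.05, -0.999, -0.0], [-0.999, -0.05, -0.0], [0.0, 0.0, -1.0]]
wrist_force: [-2.7, 0.6, 2.8]
gripper_width: 0.577
gripper_force: 11.4
```

Request:
apply_moves([
  [[0,0,0],0],
  [[0,0,0],0],
  [[0,0,0],0],
  [[0,0,0],0],
])

```text
time_s: 29.38
tcp_pos: [0.3943, -0.3071, -0.0272]
ee_rot: [[0.05, -0.999, -0.0], [-0.999, -0.05, -0.0], [-0.0, 0.0, -1.0]]
wrist_force: [-2.4, 1.0, 6.3]
gripper_width: 0.576
gripper_force: 29.8
```

Request:
apply_moves([
  [[0,0,0],0],
  [[0,0,0],0],
  [[0,0,0],0],
  [[0,0,0],0],
], hand=0.075)

```text
time_s: 29.72
tcp_pos: [0.3947, -0.3071, -0.0278]
ee_rot: [[0.05, -0.999, 0.0], [-0.999, -0.05, 0.0], [-0.0, -0.0, -1.0]]
wrist_force: [0.3, -0.2, 0.7]
gripper_width: 0.788
gripper_force: 0.0
```

Request:
apply_moves([
  [[0,0,-0.02],0],
  [[0,0,-0.03],0],
  [[0,0,-0.04],0],
  [[0,0,-0.04],0],
  [[0,0,-0.04],0],
])

```text
time_s: 30.13
tcp_pos: [0.3941, -0.3069, 0.1441]
ee_rot: [[0.05, -0.999, -0.0], [-0.999, -0.05, 0.0], [-0.0, 0.0, -1.0]]
wrist_force: [1.5, -0.9, -0.3]
gripper_width: 0.859
gripper_force: 0.0
```

```bash
cat > s3.py <<'E'
from m import *
to(.446,.059,.13,178.4)
w=cap('wrist');sd=cap('side')
print(rect(w,'ivory_a',.028),rect(w,'tile_blue',.01))
u,v=proj(sd,[.393,-.307,.02]).astype(int);b=cv2.resize(sd['frame'][v-40:v+40,u-40:u+40],(400,400),interpolation=cv2.INTER_CUBIC)
u,v=proj(w,[.393,-.307,.02]).astype(int);a=cv2.resize(w['frame'][max(0,v-60):v+60,max(0,u-60):u+60],(400,400),interpolation=cv2.INTER_CUBIC)
cv2.imwrite('pics/s3.png',np.hstack([a,b]))
E
python3 s3.py
```

```text
t 30.13 tcp [ 0.3941 -0.3069  0.1441] psi -177.15 j6 22.1 w 74.8 F [ 1.5267 -0.9481 -0.3264] shift [-0.3629 -0.0701  0.0141] turn 4.45
[(0.55, [395.9, -309.6], 62.5, 50.6, -84.9), (0.49, [402.6, -342.1], 10.6, 1.0, 2.7)] []
```

Request:
apply_moves([
  [[0,0,0],4.45],
  [[-0.0367,-0.0042,0],0],
  [[-0.0367,-0.0042,0],0],
  [[-0.0367,-0.0042,0],0],
  [[-0.0367,-0.0042,0],0],
])

```text
time_s: 30.75
tcp_pos: [0.4139, -0.1594, 0.1404]
ee_rot: [[-0.029, -1.0, -0.004], [-1.0, 0.029, 0.001], [-0.0, 0.004, -1.0]]
wrist_force: [1.3, -0.2, -0.5]
gripper_width: 0.863
gripper_force: 0.0
```

Request:
apply_moves([
  [[-0.0367,-0.0042,0],0],
  [[-0.0367,-0.0042,0],0],
  [[-0.0367,-0.0042,0],0],
  [[-0.0367,-0.0042,0],0],
  [[-0.0367,-0.0042,0],0],
])

```text
time_s: 31.17
tcp_pos: [0.44, 0.0235, 0.1406]
ee_rot: [[-0.028, -1.0, -0.004], [-1.0, 0.028, -0.001], [0.001, 0.004, -1.0]]
wrist_force: [1.9, -0.5, 0.0]
gripper_width: 0.862
gripper_force: 0.0
```

Request:
apply_moves([
  [[-0.0367,-0.0042,0],0],
  [[0,0,0],0],
  [[0,0,0],0],
  [[0,0,0],0],
])

```text
time_s: 31.5
tcp_pos: [0.4455, 0.0582, 0.1408]
ee_rot: [[-0.027, -1.0, -0.004], [-1.0, 0.027, -0.002], [0.002, 0.004, -1.0]]
wrist_force: [-0.4, -0.4, 0.2]
gripper_width: 0.865
gripper_force: 0.0
```

```bash
cat > s4.py <<'E'
from m import *
import sys
w=cap('wrist')
for t in sys.argv[1:]:
    R=rect(w,t,.01);print(t,R)
to()
if R:
    q=[k for k in R if abs(k[2]-62)<8 and abs(k[3]-50)<8]
    if q: q=q[0];to(q[1][0]/1000,q[1][1]/1000,-.032,q[4]+90)
E
python3 s4.py tile_blue
```

```text
tile_blue [(0.79, [446.3, 59.1], 62.1, 49.5, 88.3), (0.53, [449.6, -125.9], 50.9, 49.8, -80.3), (0.3, [598.2, -9.3], 291.1, 198.4, -66.6)]
t 31.6 tcp [0.4459 0.0574 0.1415] psi 178.32 j6 -29.8 w 74.6 F [ 0.6123  0.1101 -0.6268] shift [0. 0. 0.] turn None
t 31.6 tcp [0.4459 0.0574 0.1415] psi 178.32 j6 -29.8 w 74.6 F [ 0.6123  0.1101 -0.6268] shift [-0.0019 -0.0007  0.1735] turn 0.02
```

Request:
apply_moves([
  [[-0.0015,-0.0007,0.035],0],
  [[0,0,0.04],0],
  [[0,0,0.04],0],
  [[0,0,0.03],0],
  [[0,0,0],0],
])

```text
time_s: 32.02
tcp_pos: [0.4424, 0.0565, -0.0076]
ee_rot: [[-0.032, -0.999, -0.012], [-0.999, 0.032, -0.006], [0.006, 0.012, -1.0]]
wrist_force: [-0.4, -0.3, 0.4]
gripper_width: 0.863
gripper_force: 0.0
```

Request:
apply_moves([
  [[0,0,0.012],0],
  [[0,0,0.01],0],
  [[0,0,0.006],0],
  [[0,0,0],0],
  [[0,0,0],0],
])

```text
time_s: 32.43
tcp_pos: [0.4481, 0.0599, -0.0296]
ee_rot: [[-0.028, -1.0, 0.001], [-1.0, 0.028, 0.0], [-0.0, -0.001, -1.0]]
wrist_force: [0.1, -0.3, 0.1]
gripper_width: 0.865
gripper_force: 0.0
```

Request:
apply_moves([
  [[0,0,0],0],
  [[0,0,0],0],
  [[0,0,0],0],
  [[0,0,0],0],
  [[0,0,0],0],
], hand=0.03)

```text
time_s: 32.85
tcp_pos: [0.4475, 0.0601, -0.0303]
ee_rot: [[-0.028, -1.0, 0.0], [-1.0, 0.028, 0.0], [-0.0, -0.0, -1.0]]
wrist_force: [-0.5, 0.6, 2.9]
gripper_width: 0.572
gripper_force: 24.1
```

Request:
apply_moves([
  [[0,0,0],0],
  [[0,0,0],0],
  [[0,0,0],0],
])

```text
time_s: 33.1
tcp_pos: [0.4475, 0.0601, -0.0303]
ee_rot: [[-0.028, -1.0, 0.0], [-1.0, 0.028, -0.0], [-0.0, -0.0, -1.0]]
wrist_force: [-1.4, -0.2, 4.5]
gripper_width: 0.567
gripper_force: 30.0
```

Request:
apply_moves([
  [[0,0,-0.02],0],
  [[0,0,-0.04],0],
  [[0,0,-0.04],0],
  [[0,0,-0.03],0],
  [[0,0,0],7.1],
])

```text
time_s: 33.52
tcp_pos: [0.4521, 0.0618, 0.1057]
ee_rot: [[-0.151, -0.988, 0.013], [-0.988, 0.151, 0.005], [-0.007, -0.012, -1.0]]
wrist_force: [1.1, 1.5, -0.6]
gripper_width: 0.569
gripper_force: 30.0
```

Request:
apply_moves([
  [[0,0,0],7.1],
  [[0,0,0],7.1],
  [[0,0,0],7.1],
  [[0,0,0],7.1],
  [[0,0,0],7.1],
])

```text
time_s: 33.93
tcp_pos: [0.4472, 0.06, 0.0991]
ee_rot: [[-0.702, -0.713, -0.0], [-0.713, 0.702, -0.0], [0.0, 0.0, -1.0]]
wrist_force: [-0.7, -0.4, 0.3]
gripper_width: 0.565
gripper_force: 30.0
```

Request:
apply_moves([
  [[0,0,0],7.1],
  [[0,0,0],7.1],
  [[0,0,0],7.1],
  [[0,0,0],7.1],
  [[0,0,0],7.1],
])

```text
time_s: 34.35
tcp_pos: [0.4472, 0.06, 0.099]
ee_rot: [[-0.985, -0.173, -0.001], [-0.173, 0.985, -0.0], [0.001, 0.0, -1.0]]
wrist_force: [-0.4, -0.8, 0.6]
gripper_width: 0.566
gripper_force: 30.0
```

Request:
apply_moves([
  [[0,0,0],7.1],
  [[0,0,0],2.6],
  [[0,0,0],0],
  [[0,0,0],0],
])

```text
time_s: 34.68
tcp_pos: [0.4473, 0.06, 0.0992]
ee_rot: [[-1.0, -0.012, -0.0], [-0.012, 1.0, -0.0], [0.0, -0.0, -1.0]]
wrist_force: [-0.6, -0.3, -0.0]
gripper_width: 0.567
gripper_force: 30.0
```

```bash
python3 -c "
from h import *
to(.570,.089,.040,90.5)"
```

```text
t 34.68 tcp [0.4473 0.06   0.0992] psi 90.68 j6 -117.7 w 49.3 F [-0.5508 -0.3482 -0.0343] shift [-0.1231  0.0276  0.0591] turn 0.18
```

Request:
apply_moves([
  [[-0.0308,0.0069,0],0.2],
  [[-0.0308,0.0069,0],0],
  [[-0.0308,0.0069,0],0],
  [[-0.0308,0.0069,0],0],
  [[0,0,0.02],0],
])

```text
time_s: 35.1
tcp_pos: [0.5795, 0.091, 0.0826]
ee_rot: [[-1.0, -0.01, 0.013], [-0.01, 1.0, 0.003], [-0.013, 0.003, -1.0]]
wrist_force: [0.9, 0.8, 0.3]
gripper_width: 0.567
gripper_force: 30.0
```

Request:
apply_moves([
  [[0,0,0.02],0],
  [[0,0,0.015],0],
  [[0,0,0.01],0],
  [[0,0,0],0],
  [[0,0,0],0],
])

```text
time_s: 35.52
tcp_pos: [0.5704, 0.0885, 0.0343]
ee_rot: [[-1.0, -0.008, -0.001], [-0.008, 1.0, -0.001], [0.001, -0.001, -1.0]]
wrist_force: [-0.3, -0.8, -0.8]
gripper_width: 0.566
gripper_force: 30.0
```

```bash
python3 -c "
from h import *
to(.570,.089,.030,90.5)"
```

```text
t 35.52 tcp [0.5704 0.0885 0.0343] psi 90.45 j6 -114.5 w 49.3 F [-0.3372 -0.811  -0.8274] shift [0.0004 0.0005 0.0043] turn -0.05
```

Request:
apply_moves([
  [[0,0,0.004],0],
  [[0,0,0.003],0],
  [[0,0,0.002],0],
  [[0,0,0],0],
])

```text
time_s: 35.85
tcp_pos: [0.5715, 0.089, 0.0271]
ee_rot: [[-1.0, -0.008, 0.003], [-0.008, 1.0, 0.001], [-0.003, 0.001, -1.0]]
wrist_force: [-2.5, 0.5, 5.5]
gripper_width: 0.572
gripper_force: 30.0
```

Request:
apply_moves([
  [[0,0,0.002],0],
  [[0,0,0.002],0],
  [[0,0,0],0],
])

```text
time_s: 36.1
tcp_pos: [0.5715, 0.0891, 0.0234]
ee_rot: [[-1.0, -0.008, 0.003], [-0.008, 1.0, 0.001], [-0.003, 0.001, -1.0]]
wrist_force: [-2.0, -0.3, 7.3]
gripper_width: 0.567
gripper_force: 30.0
```

Request:
apply_moves([
  [[0,0,0.002],0],
  [[0,0,0.002],0],
  [[0,0,0],0],
])

```text
time_s: 36.35
tcp_pos: [0.5719, 0.0891, 0.0195]
ee_rot: [[-1.0, -0.008, 0.004], [-0.008, 1.0, 0.001], [-0.004, 0.001, -1.0]]
wrist_force: [-0.8, -0.1, 7.4]
gripper_width: 0.569
gripper_force: 30.0
```

Request:
apply_moves([
  [[0,0,0.002],0],
  [[0,0,0],0],
])

```text
time_s: 36.52
tcp_pos: [0.5721, 0.0891, 0.0176]
ee_rot: [[-1.0, -0.008, 0.004], [-0.008, 1.0, 0.001], [-0.004, 0.001, -1.0]]
wrist_force: [-1.8, -0.3, 6.7]
gripper_width: 0.565
gripper_force: 30.0
```

Request:
apply_moves([
  [[0,0,0.002],0],
  [[0,0,0.001],0],
  [[0,0,0],0],
])

```text
time_s: 36.77
tcp_pos: [0.5726, 0.0891, 0.0149]
ee_rot: [[-1.0, -0.008, 0.005], [-0.008, 1.0, 0.001], [-0.005, 0.001, -1.0]]
wrist_force: [-1.1, -0.3, 6.9]
gripper_width: 0.571
gripper_force: 30.0
```

Request:
apply_moves([
  [[0.002,0,0.001],0],
  [[0.002,0,0.001],0],
  [[0,0,0],0],
])

```text
time_s: 37.02
tcp_pos: [0.5694, 0.0895, 0.0133]
ee_rot: [[-1.0, -0.009, 0.007], [-0.009, 1.0, 0.002], [-0.007, 0.002, -1.0]]
wrist_force: [0.5, 0.3, 6.6]
gripper_width: 0.568
gripper_force: 30.0
```

Request:
apply_moves([
  [[0.0015,0,0.0007],0],
  [[0.0015,0,0.0007],0],
  [[0,0,0],0],
])

```text
time_s: 37.27
tcp_pos: [0.5665, 0.0896, 0.012]
ee_rot: [[-1.0, -0.009, 0.008], [-0.009, 1.0, 0.002], [-0.008, 0.002, -1.0]]
wrist_force: [0.2, 0.3, 6.8]
gripper_width: 0.57
gripper_force: 30.0
```

Request:
apply_moves([
  [[0.001,0,0.0005],0],
  [[0.001,0,0.0005],0],
  [[0,0,0],0],
])

```text
time_s: 37.52
tcp_pos: [0.5648, 0.0897, 0.0111]
ee_rot: [[-1.0, -0.009, 0.008], [-0.009, 1.0, 0.002], [-0.008, 0.002, -1.0]]
wrist_force: [-0.3, -0.6, 7.0]
gripper_width: 0.567
gripper_force: 30.0
```

Request:
apply_moves([
  [[0.001,0,0.0005],0],
  [[0.001,0,0.0005],0],
  [[0,0,0],0],
])

```text
time_s: 37.77
tcp_pos: [0.5646, 0.0898, 0.0109]
ee_rot: [[-1.0, -0.009, 0.012], [-0.009, 1.0, 0.003], [-0.012, 0.003, -1.0]]
wrist_force: [2.9, -1.8, 8.9]
gripper_width: 0.572
gripper_force: 30.0
```

Seated against the lip. Release, rise, and go for green.

Request:
apply_moves([
  [[0,0,0],0],
  [[0,0,0],0],
  [[0,0,0],0],
  [[0,0,0],0],
], hand=0.066)

```text
time_s: 38.1
tcp_pos: [0.5589, 0.0884, 0.0067]
ee_rot: [[-1.0, -0.007, -0.001], [-0.007, 1.0, -0.0], [0.001, -0.0, -1.0]]
wrist_force: [-0.3, 0.8, 0.5]
gripper_width: 0.734
gripper_force: 0.0
```

Request:
apply_moves([
  [[0,0,-0.02],0],
  [[0,0,-0.03],0],
  [[0,0,-0.04],0],
  [[0,0,-0.03],-7.1],
  [[0,0,0],-7.1],
])

```text
time_s: 38.52
tcp_pos: [0.5636, 0.0897, 0.1341]
ee_rot: [[-0.966, -0.259, 0.012], [-0.259, 0.966, 0.003], [-0.013, -0.0, -1.0]]
wrist_force: [0.5, -0.2, 0.9]
gripper_width: 0.759
gripper_force: 0.0
```

Request:
apply_moves([
  [[0,0,0],-7.1],
  [[0,0,0],-7.1],
  [[0,0,0],-7.1],
  [[0,0,0],-7.1],
  [[0,0,0],-7.1],
], hand=0.075)

```text
time_s: 38.93
tcp_pos: [0.5589, 0.0884, 0.1265]
ee_rot: [[-0.637, -0.771, -0.001], [-0.771, 0.637, -0.0], [0.001, 0.001, -1.0]]
wrist_force: [-0.2, -0.1, 0.4]
gripper_width: 0.857
gripper_force: 0.0
```

Request:
apply_moves([
  [[0,0,0],-7.1],
  [[0,0,0],-7.1],
  [[0,0,0],-7.1],
  [[0,0,0],-7.1],
  [[0,0,0],-7.1],
])

```text
time_s: 39.35
tcp_pos: [0.5589, 0.0884, 0.1264]
ee_rot: [[-0.071, -0.998, -0.001], [-0.998, 0.071, -0.0], [0.001, 0.001, -1.0]]
wrist_force: [-0.2, 0.7, -1.2]
gripper_width: 0.858
gripper_force: 0.0
```

Request:
apply_moves([
  [[0,0,0],-7.1],
  [[0,0,0],-7.1],
  [[0,0,0],-4.5],
  [[0,0,0],0],
])

```text
time_s: 39.68
tcp_pos: [0.559, 0.0885, 0.1265]
ee_rot: [[0.248, -0.969, -0.001], [-0.969, -0.248, -0.0], [0.0, 0.001, -1.0]]
wrist_force: [-0.7, 0.9, 0.3]
gripper_width: 0.86
gripper_force: 0.0
```

```bash
python3 -c "
from h import *
to(.460,-.031,.13,194.5)
w=cap('wrist');print(place(w,'tile_blue'))
from m import rect
for q in models.cut_out(w,'tile_blue')[:1]:
    c=max(cv2.findContours(q['region'].astype(np.uint8),0,2)[0],key=len)
    b=cv2.boxPoints(cv2.minAreaRect(c)); print(q['confidence'],[onz(w,u,v,z).round(4).tolist()[:2] for (u,v) in b for z in (.038,.065)])
"
```

```text
t 39.68 tcp [0.559  0.0885 0.1265] psi -165.62 j6 -11.0 w 74.8 F [-0.6556  0.8871  0.2609] shift [ 0.0911  0.1255 -0.0034] turn -0.12
[(0.6, 268.8, 205.212)]
0.88 [[0.5974, 0.1224], [0.5957, 0.1119], [0.6, 0.067], [0.5981, 0.0618], [0.5382, 0.0624], [0.5421, 0.0576], [0.5322, 0.118], [0.5368, 0.108]]
```

Request:
apply_moves([
  [[0.0228,0.0314,0],0],
  [[0.0228,0.0314,0],0],
  [[0.0228,0.0314,0],0],
  [[0.0228,0.0314,0],0],
  [[0,0,0],0],
])

```text
time_s: 40.25
tcp_pos: [0.4545, -0.0343, 0.1265]
ee_rot: [[0.241, -0.97, -0.005], [-0.97, -0.241, -0.0], [-0.001, 0.005, -1.0]]
wrist_force: [-1.5, -0.4, -0.3]
gripper_width: 0.864
gripper_force: 0.0
```

Request:
apply_moves([
  [[0,0,0],0],
  [[0,0,0],0],
  [[0,0,0],0],
])

```text
time_s: 40.5
tcp_pos: [0.4612, -0.0303, 0.1273]
ee_rot: [[0.247, -0.969, 0.001], [-0.969, -0.247, 0.0], [0.0, -0.001, -1.0]]
wrist_force: [0.5, -0.5, -0.6]
gripper_width: 0.86
gripper_force: 0.0
```

```bash
python3 s4.py tile_green
```

```text
tile_green [(0.69, [460.7, -31.4], 60.7, 50.9, -75.8)]
t 40.6 tcp [ 0.461  -0.0302  0.127 ] psi -165.66 j6 -2.2 w 75.0 F [-0.1325 -0.1392 -0.7072] shift [0. 0. 0.] turn None
t 40.6 tcp [ 0.461  -0.0302  0.127 ] psi -165.66 j6 -2.2 w 75.0 F [-0.1325 -0.1392 -0.7072] shift [0.0011 0.0006 0.159 ] turn -179.86
```

Request:
apply_moves([
  [[0.001,0.0006,0.035],0],
  [[0,0,0.04],0],
  [[0,0,0.035],0],
  [[0,0,0.02],0],
  [[0,0,0],0],
])

```text
time_s: 41.02
tcp_pos: [0.4566, -0.0323, -0.0072]
ee_rot: [[0.247, -0.969, -0.01], [-0.969, -0.247, -0.002], [-0.0, 0.01, -1.0]]
wrist_force: [-0.8, -0.0, 0.0]
gripper_width: 0.86
gripper_force: 0.0
```

Request:
apply_moves([
  [[0,0,0.012],0],
  [[0,0,0.01],0],
  [[0,0,0.005],0],
  [[0,0,0],0],
  [[0,0,0],0],
])

```text
time_s: 41.43
tcp_pos: [0.4608, -0.0316, -0.0292]
ee_rot: [[0.248, -0.969, 0.001], [-0.969, -0.248, 0.0], [0.0, -0.001, -1.0]]
wrist_force: [-0.3, 0.7, -0.8]
gripper_width: 0.857
gripper_force: 0.0
```

Request:
apply_moves([
  [[0,0,0],0],
  [[0,0,0],0],
  [[0,0,0],0],
  [[0,0,0],0],
  [[0,0,0],0],
], hand=0.03)

```text
time_s: 41.85
tcp_pos: [0.4601, -0.032, -0.0296]
ee_rot: [[0.247, -0.969, 0.001], [-0.969, -0.247, 0.0], [-0.0, -0.001, -1.0]]
wrist_force: [-1.3, -0.6, 2.1]
gripper_width: 0.571
gripper_force: 22.6
```

Request:
apply_moves([
  [[0,0,0],0],
  [[0,0,0],0],
  [[0,0,0],0],
])

```text
time_s: 42.1
tcp_pos: [0.4601, -0.032, -0.0297]
ee_rot: [[0.247, -0.969, 0.0], [-0.969, -0.247, 0.0], [0.0, -0.0, -1.0]]
wrist_force: [-0.7, 0.3, 3.0]
gripper_width: 0.566
gripper_force: 30.0
```

Request:
apply_moves([
  [[0,0,-0.02],0],
  [[0,0,-0.04],0],
  [[0,0,-0.04],0],
  [[0,0,-0.03],0],
  [[0,0,0],7.1],
])

```text
time_s: 42.52
tcp_pos: [0.4647, -0.0312, 0.1064]
ee_rot: [[0.125, -0.992, 0.014], [-0.992, -0.125, 0.002], [-0.0, -0.014, -1.0]]
wrist_force: [0.9, 0.6, -0.0]
gripper_width: 0.568
gripper_force: 30.0
```

Request:
apply_moves([
  [[0,0,0],7.1],
  [[0,0,0],7.1],
  [[0,0,0],7.1],
  [[0,0,0],7.1],
  [[0,0,0],7.1],
])

```text
time_s: 42.93
tcp_pos: [0.4595, -0.032, 0.0997]
ee_rot: [[-0.48, -0.877, -0.001], [-0.877, 0.48, 0.0], [0.0, 0.001, -1.0]]
wrist_force: [0.3, -0.3, 0.7]
gripper_width: 0.566
gripper_force: 30.0
```

Request:
apply_moves([
  [[0,0,0],7.1],
  [[0,0,0],7.1],
  [[0,0,0],7.1],
  [[0,0,0],7.1],
  [[0,0,0],7.1],
])

```text
time_s: 43.35
tcp_pos: [0.4595, -0.0321, 0.0996]
ee_rot: [[-0.9, -0.436, -0.001], [-0.436, 0.9, -0.0], [0.001, 0.0, -1.0]]
wrist_force: [0.3, 0.0, 0.3]
gripper_width: 0.568
gripper_force: 30.0
```

Request:
apply_moves([
  [[0,0,0],7.1],
  [[0,0,0],7.1],
  [[0,0,0],7.1],
  [[0,0,0],4.4],
  [[0,0,0],0],
])

```text
time_s: 43.77
tcp_pos: [0.4595, -0.032, 0.0996]
ee_rot: [[-1.0, -0.007, -0.001], [-0.007, 1.0, -0.0], [0.001, -0.0, -1.0]]
wrist_force: [-0.4, 0.4, 0.5]
gripper_width: 0.564
gripper_force: 30.0
```

```bash
python3 -c "
from h import *
to(.5705,.007,.034,90.5)"
```

```text
t 43.77 tcp [ 0.4595 -0.032   0.0996] psi 90.42 j6 -105.9 w 49.1 F [-0.3619  0.4245  0.5123] shift [-0.1113  0.0382  0.0655] turn -0.08
```

Request:
apply_moves([
  [[-0.0278,0.0096,0],0],
  [[-0.0278,0.0096,0],0],
  [[-0.0278,0.0096,0],0],
  [[-0.0278,0.0096,0],0],
  [[0,0,0.02],0],
])

```text
time_s: 44.18
tcp_pos: [0.5793, 0.0095, 0.0831]
ee_rot: [[-1.0, -0.014, 0.012], [-0.014, 1.0, 0.001], [-0.012, 0.001, -1.0]]
wrist_force: [1.2, 1.0, -0.3]
gripper_width: 0.568
gripper_force: 30.0
```

Request:
apply_moves([
  [[0,0,0.02],0],
  [[0,0,0.015],0],
  [[0,0,0.01],0],
  [[0,0,0],0],
  [[0,0,0],0],
])

```text
time_s: 44.6
tcp_pos: [0.5707, 0.0072, 0.0348]
ee_rot: [[-1.0, -0.01, -0.001], [-0.01, 1.0, -0.001], [0.001, -0.001, -1.0]]
wrist_force: [0.5, 0.7, -0.3]
gripper_width: 0.568
gripper_force: 30.0
```

Request:
apply_moves([
  [[0,0,0.004],0],
  [[0,0,0.003],0],
  [[0,0,0.002],0],
  [[0,0,0],0],
])

```text
time_s: 44.93
tcp_pos: [0.572, 0.0076, 0.0277]
ee_rot: [[-1.0, -0.01, 0.003], [-0.01, 1.0, 0.0], [-0.003, 0.0, -1.0]]
wrist_force: [-1.5, 1.0, 5.0]
gripper_width: 0.564
gripper_force: 30.0
```

Request:
apply_moves([
  [[0,0,0.002],0],
  [[0,0,0.002],0],
  [[0,0,0.002],0],
  [[0,0,0.002],0],
  [[0,0,0],0],
])

```text
time_s: 45.35
tcp_pos: [0.5725, 0.0076, 0.02]
ee_rot: [[-1.0, -0.01, 0.004], [-0.01, 1.0, 0.001], [-0.004, 0.0, -1.0]]
wrist_force: [-1.6, -0.5, 6.2]
gripper_width: 0.566
gripper_force: 30.0
```

Request:
apply_moves([
  [[0,0,0.002],0],
  [[0,0,0.001],0],
  [[0,0,0],0],
])

```text
time_s: 45.6
tcp_pos: [0.5729, 0.0077, 0.0173]
ee_rot: [[-1.0, -0.01, 0.005], [-0.01, 1.0, 0.001], [-0.005, 0.001, -1.0]]
wrist_force: [-0.7, 0.2, 6.1]
gripper_width: 0.569
gripper_force: 30.0
```

Request:
apply_moves([
  [[0.002,0,0.001],0],
  [[0.002,0,0.001],0],
  [[0,0,0],0],
])

```text
time_s: 45.85
tcp_pos: [0.5697, 0.0079, 0.0158]
ee_rot: [[-1.0, -0.01, 0.007], [-0.01, 1.0, 0.001], [-0.007, 0.001, -1.0]]
wrist_force: [0.1, -0.5, 6.6]
gripper_width: 0.568
gripper_force: 30.0
```

Request:
apply_moves([
  [[0.0015,0,0.0007],0],
  [[0.001,0,0.0005],0],
  [[0,0,0],0],
])

```text
time_s: 46.1
tcp_pos: [0.5675, 0.0079, 0.0147]
ee_rot: [[-1.0, -0.01, 0.008], [-0.01, 1.0, 0.001], [-0.008, 0.001, -1.0]]
wrist_force: [0.2, 0.5, 7.3]
gripper_width: 0.566
gripper_force: 30.0
```

Request:
apply_moves([
  [[0,0,0.0015],0],
  [[0.001,0,0.001],0],
  [[0.001,0,0.0005],0],
  [[0,0,0],0],
])

```text
time_s: 46.43
tcp_pos: [0.5658, 0.008, 0.0118]
ee_rot: [[-1.0, -0.01, 0.008], [-0.01, 1.0, 0.001], [-0.008, 0.001, -1.0]]
wrist_force: [1.2, -0.3, 7.7]
gripper_width: 0.571
gripper_force: 30.0
```

Request:
apply_moves([
  [[0.001,0,0.0005],0],
  [[0.001,0,0.0005],0],
  [[0,0,0],0],
])

```text
time_s: 46.68
tcp_pos: [0.5638, 0.008, 0.0109]
ee_rot: [[-1.0, -0.01, 0.008], [-0.01, 1.0, 0.001], [-0.008, 0.001, -1.0]]
wrist_force: [-0.3, 0.7, 7.3]
gripper_width: 0.57
gripper_force: 30.0
```

Request:
apply_moves([
  [[0.001,0,0.0005],0],
  [[0.001,0,0.0005],0],
  [[0,0,0],0],
])

```text
time_s: 46.93
tcp_pos: [0.5629, 0.008, 0.0103]
ee_rot: [[-1.0, -0.011, 0.011], [-0.011, 1.0, 0.001], [-0.011, 0.001, -1.0]]
wrist_force: [1.1, 0.1, 7.9]
gripper_width: 0.572
gripper_force: 30.0
```

Request:
apply_moves([
  [[0.001,0,0.0005],0],
  [[0.0005,0,0.0002],0],
  [[0,0,0],0],
])

```text
time_s: 47.18
tcp_pos: [0.563, 0.008, 0.0103]
ee_rot: [[-1.0, -0.011, 0.014], [-0.011, 1.0, 0.002], [-0.014, 0.002, -1.0]]
wrist_force: [2.8, -2.0, 8.8]
gripper_width: 0.564
gripper_force: 30.0
```

Request:
apply_moves([
  [[0,0,0],0],
  [[0,0,0],0],
  [[0,0,0],0],
  [[0,0,0],0],
], hand=0.066)

```text
time_s: 47.52
tcp_pos: [0.5561, 0.0071, 0.0058]
ee_rot: [[-1.0, -0.009, -0.001], [-0.009, 1.0, -0.0], [0.001, -0.0, -1.0]]
wrist_force: [0.1, -0.4, -0.5]
gripper_width: 0.733
gripper_force: 0.0
```

Request:
apply_moves([
  [[0,0,-0.02],0],
  [[0,0,-0.03],0],
  [[0,0,-0.04],0],
  [[0,0,-0.03],0],
  [[0.022,-0.028,0],0],
])

```text
time_s: 47.93
tcp_pos: [0.5429, -0.0181, 0.1329]
ee_rot: [[-1.0, -0.015, 0.016], [-0.015, 1.0, 0.001], [-0.016, 0.001, -1.0]]
wrist_force: [1.7, -0.8, -0.3]
gripper_width: 0.761
gripper_force: 0.0
```

Request:
apply_moves([
  [[0.022,-0.028,0],0],
  [[0.022,-0.028,0],0],
  [[0.022,-0.028,0],0],
  [[0.02,-0.028,0],0],
  [[0,0,0],-7.1],
], hand=0.075)

```text
time_s: 48.35
tcp_pos: [0.4452, -0.1364, 0.1255]
ee_rot: [[-0.992, -0.13, -0.004], [-0.13, 0.992, 0.0], [0.004, 0.001, -1.0]]
wrist_force: [0.5, 1.5, 0.3]
gripper_width: 0.861
gripper_force: 0.0
```

Request:
apply_moves([
  [[0,0,0],-7.1],
  [[0,0,0],-7.1],
  [[0,0,0],-7.1],
  [[0,0,0],-7.1],
  [[0,0,0],-7.1],
])

```text
time_s: 48.77
tcp_pos: [0.4494, -0.1337, 0.1257]
ee_rot: [[-0.726, -0.688, -0.001], [-0.688, 0.726, 0.0], [0.001, 0.001, -1.0]]
wrist_force: [0.5, 0.3, 0.1]
gripper_width: 0.867
gripper_force: 0.0
```

Request:
apply_moves([
  [[0,0,0],-7.1],
  [[0,0,0],-7.1],
  [[0,0,0],-7.1],
  [[0,0,0],-7.1],
  [[0,0,0],-7.1],
])

```text
time_s: 49.18
tcp_pos: [0.4494, -0.1336, 0.1257]
ee_rot: [[-0.192, -0.981, -0.001], [-0.981, 0.192, 0.0], [0.0, 0.001, -1.0]]
wrist_force: [0.3, -0.1, -0.4]
gripper_width: 0.867
gripper_force: 0.0
```

Request:
apply_moves([
  [[0,0,0],-7.1],
  [[0,0,0],-7.1],
  [[0,0,0],-7.1],
  [[0,0,0],0],
  [[0,0,0],0],
])

```text
time_s: 49.6
tcp_pos: [0.4496, -0.1336, 0.1258]
ee_rot: [[0.169, -0.986, -0.001], [-0.986, -0.169, 0.0], [-0.0, 0.001, -1.0]]
wrist_force: [0.7, 0.0, -0.4]
gripper_width: 0.859
gripper_force: 0.0
```

```bash
python3 s4.py tile_rose
```

```text
tile_rose [(0.82, [451.0, -134.2], 61.7, 49.7, -79.7)]
t 49.7 tcp [ 0.4497 -0.1336  0.1259] psi -170.24 j6 6.4 w 75.0 F [-0.4836  0.3223  1.3346] shift [0. 0. 0.] turn None
t 49.7 tcp [ 0.4497 -0.1336  0.1259] psi -170.24 j6 6.4 w 75.0 F [-0.4836  0.3223  1.3346] shift [ 0.0008 -0.0012  0.1579] turn 179.46
```

Request:
apply_moves([
  [[0.0008,-0.0012,0.035],-0.5],
  [[0,0,0.04],0],
  [[0,0,0.035],0],
  [[0,0,0.02],0],
  [[0,0,0],0],
])

```text
time_s: 50.12
tcp_pos: [0.4473, -0.1343, -0.0079]
ee_rot: [[0.178, -0.984, -0.01], [-0.984, -0.178, 0.0], [-0.002, 0.01, -1.0]]
wrist_force: [-0.3, -0.5, -0.4]
gripper_width: 0.863
gripper_force: 0.0
```

Request:
apply_moves([
  [[0,0,0.011],0],
  [[0,0,0.01],0],
  [[0,0,0.005],0],
  [[0,0,0],0],
  [[0,0,0],0],
])

```text
time_s: 50.53
tcp_pos: [0.4521, -0.1343, -0.029]
ee_rot: [[0.18, -0.984, 0.001], [-0.984, -0.18, -0.0], [0.0, -0.001, -1.0]]
wrist_force: [1.4, -0.7, -0.5]
gripper_width: 0.865
gripper_force: 0.0
```

Request:
apply_moves([
  [[0,0,0],0],
  [[0,0,0],0],
  [[0,0,0],0],
  [[0,0,0],0],
  [[0,0,0],0],
], hand=0.03)

```text
time_s: 50.95
tcp_pos: [0.4514, -0.1343, -0.0296]
ee_rot: [[0.18, -0.984, 0.0], [-0.984, -0.18, 0.0], [0.0, -0.0, -1.0]]
wrist_force: [-0.2, 1.1, 1.3]
gripper_width: 0.567
gripper_force: 22.4
```

Request:
apply_moves([
  [[0,0,0],0],
  [[0,0,0],0],
  [[0,0,0],0],
])

```text
time_s: 51.2
tcp_pos: [0.4514, -0.1343, -0.0296]
ee_rot: [[0.181, -0.984, 0.0], [-0.984, -0.181, -0.0], [0.0, -0.0, -1.0]]
wrist_force: [0.0, 0.9, 4.3]
gripper_width: 0.569
gripper_force: 30.0
```

Request:
apply_moves([
  [[0,0,-0.02],0],
  [[0,0,-0.04],0],
  [[0,0,-0.04],0],
  [[0,0,-0.03],0],
  [[0,0,0],7.1],
])

```text
time_s: 51.62
tcp_pos: [0.4563, -0.1346, 0.1066]
ee_rot: [[0.057, -0.998, 0.014], [-0.998, -0.057, -0.001], [0.002, -0.014, -1.0]]
wrist_force: [1.0, -0.3, -0.8]
gripper_width: 0.563
gripper_force: 30.0
```

Request:
apply_moves([
  [[0,0,0],7.1],
  [[0,0,0],7.1],
  [[0,0,0],7.1],
  [[0,0,0],7.1],
  [[0,0,0],7.1],
])

```text
time_s: 52.03
tcp_pos: [0.451, -0.1342, 0.0998]
ee_rot: [[-0.538, -0.843, -0.0], [-0.843, 0.538, 0.0], [0.0, 0.001, -1.0]]
wrist_force: [-0.8, -0.6, -0.5]
gripper_width: 0.573
gripper_force: 30.0
```

Request:
apply_moves([
  [[0,0,0],7.1],
  [[0,0,0],7.1],
  [[0,0,0],7.1],
  [[0,0,0],7.1],
  [[0,0,0],7.1],
])

```text
time_s: 52.45
tcp_pos: [0.451, -0.1342, 0.0997]
ee_rot: [[-0.928, -0.374, -0.001], [-0.374, 0.928, 0.0], [0.001, 0.0, -1.0]]
wrist_force: [0.1, -0.7, 0.2]
gripper_width: 0.568
gripper_force: 30.0
```

Request:
apply_moves([
  [[0,0,0],7.1],
  [[0,0,0],7.1],
  [[0,0,0],7.1],
  [[0,0,0],0.9],
  [[0,0,0],0],
])

```text
time_s: 52.87
tcp_pos: [0.4511, -0.1342, 0.0999]
ee_rot: [[-1.0, -0.004, -0.0], [-0.004, 1.0, 0.0], [0.0, 0.0, -1.0]]
wrist_force: [0.0, 0.4, 0.3]
gripper_width: 0.568
gripper_force: 30.0
```

```bash
python3 -c "
from h import *
to(.5712,-.075,.034,90.5)
import runpy
p={'name':'wrist','eye':[0.3726,-0.0526,0.5446],'orientation':[[0.0027965941880380013,0.9594253025831617,0.28194905182347507],[0.9999952101749663,-0.0023092201837256474,-0.0020608564404850315],[-0.0013261553727397458,0.2819534647159922,-0.9594271650555739]],'intrinsics':[[325.19226210127806,0,276.31114241014456],[0,325.19226210127806,210.16031407431961],[0,0,1]]}
for z in (.042,.048,.054): print(z,onz(p,229.9,245.5,z)[:2])
s=cap('side');sc=cap('scene')
w=cap('wrist')
for q in (s,sc,w): print(q['name'],place(q,'start_button_top'))
def red(q):
    h=cv2.cvtColor(q['frame'],cv2.COLOR_BGR2HSV);m=cv2.inRange(h,(0,190,90),(6,255,255))|cv2.inRange(h,(176,190,90),(180,255,255))
    n,l,st_,c=cv2.connectedComponentsWithStats(m);return [(st_[i,4],c[i].round(1),st_[i,:4]) for i in range(1,n) if st_[i,4]>15]
for q in (s,sc,w): print(q['name'],red(q), proj(q,[.583,-.134,.05]))
"
```

```text
t 52.87 tcp [ 0.4511 -0.1342  0.0999] psi 90.23 j6 -93.0 w 49.4 F [0.0049 0.3761 0.3305] shift [-0.1204  0.0587  0.0658] turn -0.27
0.042 [ 0.5821 -0.132 ]
0.048 [ 0.5796 -0.131 ]
0.054 [ 0.5771 -0.1301]
side [(0.42, 305.424, 245.7), (0.38, 311.192, 269.682)]
scene [(0.38, 329.616, 263.802)]
wrist [(0.52, 279.104, 350.406)]
side [(np.int32(43), array([310.9, 274.1]), array([308, 271,   7,   7], dtype=int32))] [314.649  277.7002]
scene [(np.int32(41), array([541.4, 251.4]), array([539, 248,   6,  10], dtype=int32)), (np.int32(45), array([327.3, 265. ]), array([323, 262,   9,   8], dtype=int32))] [330.8494 267.0664]
wrist [(np.int32(24), array([ 84.7, 328.7]), array([ 82, 323,   6,  12], dtype=int32)), (np.int32(76), array([282.4, 335.4]), array([273, 333,  20,   5], dtype=int32))] [278.235  345.1801]
```

Request:
apply_moves([
  [[-0.0301,0.0149,0],-0.27],
  [[-0.0301,0.0149,0],0],
  [[-0.0301,0.0149,0],0],
  [[-0.0301,0.0149,0],0],
  [[0,0,0.02],0],
])

```text
time_s: 53.58
tcp_pos: [0.5807, -0.0718, 0.0836]
ee_rot: [[-1.0, -0.012, 0.014], [-0.012, 1.0, -0.001], [-0.014, -0.001, -1.0]]
wrist_force: [1.0, 0.1, -0.4]
gripper_width: 0.565
gripper_force: 30.0
```

Request:
apply_moves([
  [[0,0,0.02],0],
  [[0,0,0.015],0],
  [[0,0,0.01],0],
  [[0,0,0],0],
  [[0,0,0],0],
])

```text
time_s: 54.0
tcp_pos: [0.5714, -0.0742, 0.0351]
ee_rot: [[-1.0, -0.007, -0.001], [-0.007, 1.0, -0.0], [0.001, -0.0, -1.0]]
wrist_force: [0.2, -0.4, -1.3]
gripper_width: 0.565
gripper_force: 30.0
```

Request:
apply_moves([
  [[0,0,0.004],0],
  [[0,0,0.003],0],
  [[0,0,0.002],0],
  [[0,0,0],0],
])

```text
time_s: 54.33
tcp_pos: [0.5727, -0.0741, 0.0279]
ee_rot: [[-1.0, -0.007, 0.003], [-0.007, 1.0, -0.0], [-0.003, -0.0, -1.0]]
wrist_force: [-1.2, 0.9, 5.8]
gripper_width: 0.569
gripper_force: 30.0
```

Request:
apply_moves([
  [[0,0,0.002],0],
  [[0,0,0.002],0],
  [[0,0,0.002],0],
  [[0,0,0.002],0],
  [[0,0,0],0],
])

```text
time_s: 54.75
tcp_pos: [0.5732, -0.074, 0.0202]
ee_rot: [[-1.0, -0.007, 0.005], [-0.007, 1.0, -0.0], [-0.005, -0.0, -1.0]]
wrist_force: [0.1, 0.5, 6.4]
gripper_width: 0.57
gripper_force: 30.0
```

Request:
apply_moves([
  [[0,0,0.002],0],
  [[0,0,0.002],0],
  [[0,0,0],0],
])

```text
time_s: 55.0
tcp_pos: [0.5739, -0.0741, 0.0165]
ee_rot: [[-1.0, -0.008, 0.006], [-0.008, 1.0, -0.0], [-0.006, -0.0, -1.0]]
wrist_force: [-0.8, -0.2, 6.6]
gripper_width: 0.567
gripper_force: 30.0
```

Request:
apply_moves([
  [[0.002,0,0.001],0],
  [[0.002,0,0.001],0],
  [[0,0,0],0],
])

```text
time_s: 55.25
tcp_pos: [0.5703, -0.074, 0.0148]
ee_rot: [[-1.0, -0.008, 0.007], [-0.008, 1.0, 0.0], [-0.007, 0.0, -1.0]]
wrist_force: [0.2, -0.5, 6.1]
gripper_width: 0.569
gripper_force: 30.0
```

Request:
apply_moves([
  [[0.0015,0,0.0015],0],
  [[0.001,0,0.001],0],
  [[0,0,0],0],
])

```text
time_s: 55.5
tcp_pos: [0.5691, -0.074, 0.0131]
ee_rot: [[-1.0, -0.008, 0.01], [-0.008, 1.0, -0.0], [-0.01, -0.0, -1.0]]
wrist_force: [0.1, 0.1, 7.8]
gripper_width: 0.567
gripper_force: 30.0
```

Request:
apply_moves([
  [[0.001,0,0.0005],0],
  [[0.001,0,0.0005],0],
  [[0,0,0],0],
])

```text
time_s: 55.75
tcp_pos: [0.5672, -0.0739, 0.0122]
ee_rot: [[-1.0, -0.008, 0.01], [-0.008, 1.0, 0.0], [-0.01, -0.0, -1.0]]
wrist_force: [1.8, -0.7, 8.8]
gripper_width: 0.569
gripper_force: 30.0
```

Request:
apply_moves([
  [[0.001,0,0.0005],0],
  [[0.001,0,0.0005],0],
  [[0,0,0],0],
])

```text
time_s: 56.0
tcp_pos: [0.5654, -0.074, 0.0114]
ee_rot: [[-1.0, -0.008, 0.01], [-0.008, 1.0, 0.0], [-0.01, -0.0, -1.0]]
wrist_force: [0.4, -0.6, 9.4]
gripper_width: 0.565
gripper_force: 30.0
```

Request:
apply_moves([
  [[0.001,0,0.0005],0],
  [[0.001,0,0.0005],0],
  [[0,0,0],0],
])

```text
time_s: 56.25
tcp_pos: [0.5637, -0.074, 0.0105]
ee_rot: [[-1.0, -0.008, 0.011], [-0.008, 1.0, 0.0], [-0.011, -0.0, -1.0]]
wrist_force: [0.5, -0.4, 9.8]
gripper_width: 0.569
gripper_force: 30.0
```

Request:
apply_moves([
  [[0.001,0,0.0003],0],
  [[0.001,0,0.0003],0],
  [[0,0,0],0],
])

```text
time_s: 56.5
tcp_pos: [0.5629, -0.0739, 0.0101]
ee_rot: [[-1.0, -0.009, 0.013], [-0.009, 1.0, 0.0], [-0.013, -0.0, -1.0]]
wrist_force: [2.1, -1.5, 9.4]
gripper_width: 0.571
gripper_force: 30.0
```

Request:
apply_moves([
  [[0.001,0,0.0003],0],
  [[0,0,0],0],
])

```text
time_s: 56.67
tcp_pos: [0.5629, -0.0739, 0.0101]
ee_rot: [[-1.0, -0.009, 0.015], [-0.009, 1.0, 0.0], [-0.015, -0.0, -1.0]]
wrist_force: [3.2, -1.8, 9.6]
gripper_width: 0.568
gripper_force: 30.0
```

Request:
apply_moves([
  [[-0.003,0,-0.002],0],
  [[0,0,0],0],
])

```text
time_s: 56.83
tcp_pos: [0.5625, -0.0739, 0.0104]
ee_rot: [[-1.0, -0.008, 0.008], [-0.008, 1.0, 0.0], [-0.008, 0.0, -1.0]]
wrist_force: [0.7, -0.4, 8.4]
gripper_width: 0.567
gripper_force: 30.0
```

Request:
apply_moves([
  [[0,0,0],0],
  [[0,0,0],0],
  [[0,0,0],0],
  [[0,0,0],0],
], hand=0.056)

```text
time_s: 57.17
tcp_pos: [0.5582, -0.0737, 0.0075]
ee_rot: [[-1.0, -0.006, -0.001], [-0.006, 1.0, 0.001], [0.001, 0.001, -1.0]]
wrist_force: [-1.9, 4.3, 2.4]
gripper_width: 0.641
gripper_force: 2.0
```

Request:
apply_moves([
  [[0,0,-0.01],0],
  [[0,0,-0.02],0],
  [[0,0,-0.03],0],
  [[0,0,-0.04],0],
  [[0,0,-0.04],0],
])

```text
time_s: 57.58
tcp_pos: [0.5575, -0.0747, 0.1488]
ee_rot: [[-1.0, -0.006, -0.003], [-0.006, 1.0, -0.001], [0.003, -0.001, -1.0]]
wrist_force: [1.8, 0.9, 1.0]
gripper_width: 0.643
gripper_force: 0.0
```

Request:
apply_moves([
  [[0.022,0.018,-0.04],0],
  [[0.022,0.018,-0.03],0],
  [[0.022,0.018,-0.03],0],
  [[0.022,0.018,-0.03],0],
  [[0.022,0.018,-0.03],0],
])

```text
time_s: 58.0
tcp_pos: [0.4497, 0.0123, 0.3034]
ee_rot: [[-1.0, -0.006, -0.001], [-0.006, 1.0, -0.001], [0.001, -0.001, -1.0]]
wrist_force: [0.5, 1.4, 0.1]
gripper_width: 0.641
gripper_force: 0.0
```

Request:
apply_moves([
  [[0,0,-0.03],0],
  [[0,0,0],0],
  [[0,0,0],0],
  [[0,0,0],0],
])

```text
time_s: 58.33
tcp_pos: [0.451, 0.0122, 0.3312]
ee_rot: [[-1.0, -0.006, -0.001], [-0.006, 1.0, -0.0], [0.001, -0.0, -1.0]]
wrist_force: [-0.9, -0.5, -0.9]
gripper_width: 0.641
gripper_force: 0.0
```

```bash
cat > v.py <<'E'
from m import *
to()
w=cap('wrist');s=cap('side');sc=cap('scene')
k=4;f=w['frame']
a=np.radians(25);ca,sa=np.cos(a),np.sin(a);yw=np.radians(.5);c,sn=np.cos(yw),np.sin(yw)
R=np.array([[c,-sn,0],[sn,c,0],[0,0,1]])@np.array([[ca,0,-sa],[0,1,0],[sa,0,ca]]);t0=np.array([.566,.007,.0487])
for n,b in(('tile_blue',.082),('tile_green',0),('tile_rose',-.082)):
    q=models.cut_out(w,n)[0];m=q['region'].astype(np.uint8);cc=max(cv2.findContours(m,0,1)[0],key=len)[:,0]
    O=t0+R@[0,b,.004];N=R[:,2];e=np.array(w['eye']);P=[]
    for u,v in cc:
        d=ray(w,u,v);X=e+d*((O-e)@N)/(d@N);P.append((R.T@(X-O))[:2]*1000)
    P=np.array(P,np.float32);(cx,cy),(A,B),ang=cv2.minAreaRect(P)
    print(n,round(q['confidence'],2),'centre in bay mm',round(cx,1),round(cy,1),'size',round(A,1),round(B,1),'ang',round(ang,1))
print('amber',rect(w,'tag_amber',.006),[(c,onz(w,u,v,.003)[:2]) for c,u,v in place(w,'tag_amber_eye')])
print('ivory',rect(w,'ivory_a',.028),'pad',rect(w,'cork_pad',.004))
p0,p1=proj(w,[.53,.13,.04]).astype(int),proj(w,[.63,-.16,.04]).astype(int);x0,x1=sorted((p0[0],p1[0]));y0,y1=sorted((p0[1],p1[1]));print(x0,x1,y0,y1)
cv2.imwrite('pics/v.png',cv2.resize(f[y0-8:y1+8,x0:x1],(600,600*(y1-y0+16)//(x1-x0)),interpolation=cv2.INTER_CUBIC))
for q in(s,sc): print(q['name'],'hooks',place(q,'hook0'),place(q,'tag_stand'))
E
python3 v.py
```

```text
t 58.33 tcp [0.451  0.0122 0.3312] psi 90.35 j6 -111.9 w 55.7 F [-0.9175 -0.5441 -0.9408] shift [0. 0. 0.] turn None
tile_blue 0.82 centre in bay mm 2.2 -2.0 size 49.7 60.6 ang 89.0
tile_green 0.65 centre in bay mm 0.9 -1.7 size 50.6 58.4 ang 89.9
tile_rose 0.85 centre in bay mm 0.2 -0.2 size 57.4 47.2 ang 0.4
amber [(0.87, [371.7, 295.5], 111.1, 29.9, -13.2)] [(0.82, array([0.3298, 0.3046]))]
ivory [(0.7, [394.1, -308.0], 66.7, 53.5, -83.6)] pad [(0.91, [399.3, -304.6], 106.4, 85.5, -87.2)]
177 351 217 271
side hooks [(0.96, 310.57599999999996, 134.694), (0.88, 336.11199999999997, 144.89999999999998)] [(0.76, 318.808, 198.49200000000002)]
scene hooks [(0.94, 268.576, 134.48399999999998), (0.62, 236.488, 128.604)] [(0.69, 253.512, 188.916)]
```

View pics/v.png

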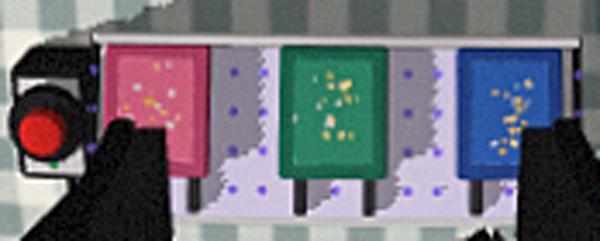

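Rose, green and blue all lie flat on their ribs with their feet at the lip (crop rows ~46–50). Now the peg geometry.

```bash
cat > k.py <<'E'
from h import *
O={'A':[],'B':[],'S':[]}
for i in range(2):
    for n in('side','scene'):
        p=cap(n)
        L=sorted([q for q in place(p,'hook0') if q[0]>.4 and q[2]<160],key=lambda q:q[1]);print(n,[(c,round(u,1),round(v,1)) for c,u,v in L])
        if len(L)==2: O['A'].append((p,)+L[0][1:]);O['B'].append((p,)+L[1][1:])
        S=place(p,'tag_stand');
        if S:O['S'].append((p,)+S[0][1:])
        if i==0: cv2.imwrite(f'pics/k_{n}.png',p['frame'])
A,B=tri(O['A']),tri(O['B']);print('A',A,'B',B,'stand',tri(O['S']))
for k in 'AB': print([ (proj(o[0],A if k=='A' else B)-np.array(o[1:])).round(1).tolist() for o in O[k]])
d=A-B;print('sep',np.linalg.norm(d),'axis yaw',np.degrees(np.arctan2(d[1],d[0])))
E
python3 k.py
```

```text
side [(0.87, 310.4, 133.8), (0.7, 334.2, 145.3)]
scene [(0.63, 237.6, 129.7), (0.88, 271.3, 136.7)]
side [(0.93, 310.5, 134.9), (0.67, 333.7, 148.4)]
scene [(0.87, 237.4, 130.0), (0.59, 269.5, 136.6)]
A [0.5858 0.349  0.2076] B [0.6513 0.2717 0.2025] stand [ 0.629   0.3331 -0.0093]
[[-0.1, 0.9], [-0.1, -0.2], [-0.2, -0.2], [0.1, -0.5]]
[[-0.3, 1.7], [-0.9, -0.3], [0.2, -1.3], [0.9, -0.2]]
sep 0.10142470843464671 axis yaw 130.28671851898375
```

Request:
apply_moves([
  [[-0.0224,0.0297,0.004],0],
  [[-0.0224,0.0297,0.004],0],
  [[-0.0224,0.0297,0.004],0],
  [[-0.0224,0.0297,0.004],0],
  [[-0.0224,0.0297,0.004],0],
], hand=0.05)

```text
time_s: 60.05
tcp_pos: [0.5636, 0.1631, 0.3116]
ee_rot: [[-1.0, -0.007, 0.0], [-0.007, 1.0, 0.0], [-0.0, 0.0, -1.0]]
wrist_force: [-0.2, -0.3, 1.2]
gripper_width: 0.576
gripper_force: 0.0
```

Request:
apply_moves([
  [[-0.0224,0.0297,0.004],0],
  [[-0.0224,0.0297,0.004],0],
  [[-0.0224,0.0297,0.004],0],
  [[0,0,0],0],
  [[0,0,0],0],
])

```text
time_s: 60.47
tcp_pos: [0.6296, 0.2527, 0.2962]
ee_rot: [[-1.0, -0.008, -0.004], [-0.008, 1.0, -0.003], [0.004, -0.003, -1.0]]
wrist_force: [0.4, -0.8, 1.0]
gripper_width: 0.571
gripper_force: 0.0
```

Request:
apply_moves([
  [[0,0,0],0],
  [[0,0,0],0],
  [[0,0,0],0],
])

```text
time_s: 60.72
tcp_pos: [0.6291, 0.2503, 0.3013]
ee_rot: [[-1.0, -0.006, 0.002], [-0.006, 1.0, 0.001], [-0.002, 0.001, -1.0]]
wrist_force: [-0.5, 0.4, -0.2]
gripper_width: 0.574
gripper_force: 0.0
```

```bash
cat > k2.py <<'E'
from h import *
import sys,pickle
p=cap('wrist');L=[q for q in place(p,'hook0')];print('hooks',L,'stand',place(p,'tag_stand'));to()
for X in([.586,.349,.213],[.651,.272,.213],[.632,.322,0]): print(proj(p,X).round(1))
cv2.imwrite(f'pics/k{sys.argv[1]}.png',p['frame']);pickle.dump(p,open(f'k{sys.argv[1]}.pkl','wb'))
E
python3 k2.py 1
```

```text
hooks [(0.91, 289.91200000000003, 227.094), (0.71, 376.712, 152.796)] stand [(0.94, 313.88, 166.614)]
t 60.87 tcp [0.6291 0.2505 0.301 ] psi 90.33 j6 -125.0 w 50.1 F [-0.0513 -0.3938 -1.5443] shift [0. 0. 0.] turn None
[386.8 157.4]
[301.7 225. ]
[323.6 168.7]
```

Request:
apply_moves([
  [[0,0.033,0],0],
  [[0,0.033,0],0],
  [[0,0.034,0],0],
  [[0,0,0],0],
  [[0,0,0],0],
])

```text
time_s: 61.28
tcp_pos: [0.628, 0.3526, 0.2989]
ee_rot: [[-1.0, -0.009, -0.001], [-0.009, 1.0, -0.001], [0.001, -0.001, -1.0]]
wrist_force: [0.5, -0.1, -0.1]
gripper_width: 0.575
gripper_force: 0.0
```

Request:
apply_moves([
  [[0,0,0],0],
  [[0,0,0],0],
])

```text
time_s: 61.45
tcp_pos: [0.6288, 0.3502, 0.3005]
ee_rot: [[-1.0, -0.006, 0.001], [-0.006, 1.0, 0.0], [-0.001, 0.0, -1.0]]
wrist_force: [-0.0, 1.1, 0.1]
gripper_width: 0.574
gripper_force: 0.0
```

```bash
python3 k2.py 2
```

```text
hooks [(0.91, 260.40000000000003, 154.014), (0.88, 184.408, 228.606)] stand [(0.82, 252.0, 167.286)]
t 61.6 tcp [0.6289 0.3501 0.3005] psi 90.3 j6 -131.6 w 50.2 F [-0.0633  0.509   0.0034] shift [0. 0. 0.] turn None
[277.4 155.3]
[195.5 225. ]
[259.5 168.6]
```

```bash
cat > fit.py <<'E'
from h import *
import pickle
from scipy.optimize import least_squares
obs=[]
for i,(A,B,S) in {1:((376.7,152.8),(289.9,227.1),(313.9,166.6)),2:((260.4,154.0),(184.4,228.6),(252.,167.3))}.items():
    p=pickle.load(open(f'k{i}.pkl','rb'));obs+=[(p,'A',A,1),(p,'B',B,1),(p,'S',S,2)]
for n,A,B,S in(('side',(310.5,134.5),(335,146.2),(320,198.5)),('scene',(237,129.7),(270,135.8),(254.5,189.5))):
    p=cap(n);obs+=[(p,'A',A,2),(p,'B',B,2),(p,'S',S,4)]
def pts(v):
    x,y,a,dz=v;c,s=np.cos(a),np.sin(a);R=np.array([[c,-s],[s,c]]);o=np.array([x,y])
    h=.012-.046*np.cos(np.radians(50));z=.18+.046*np.sin(np.radians(50))+dz
    return {'A':np.r_[o+R@[h,.05],z],'B':np.r_[o+R@[h,-.05],z],'S':np.r_[o,0]}
def res(v):
    P=pts(v);return np.concatenate([(proj(p,P[k])-uv)/s for p,k,uv,s in obs]+[[v[3]/.003]])
f=least_squares(res,[.632,.322,.7,0],x_scale=[.01,.01,.1,.01],loss='soft_l1')
print(f.x[:2],np.degrees(f.x[2]),f.x[3]);P=pts(f.x);print(P)
for p,k,uv,s in obs: print(p['name'],k,(proj(p,P[k])-uv).round(1))
k1,k2=[pickle.load(open(f'k{i}.pkl','rb')) for i in(1,2)]
print('wrist tri A',tri([(k1,376.7,152.8),(k2,260.4,154.)]),'B',tri([(k1,289.9,227.1),(k2,184.4,228.6)]))
E
python3 fit.py
```

```text
[0.6307 0.3101] 43.144448778768776 0.0011077566009549658
{'A': array([0.5836, 0.3346, 0.2163]), 'B': array([0.652 , 0.2616, 0.2163]), 'S': array([0.6307, 0.3101, 0.    ])}
wrist A [-3.6  1.8]
wrist B [0.7 0.2]
wrist S [2.2 1.1]
wrist A [ 0.4 -1. ]
wrist B [-0.2 -1.6]
wrist S [-0.2  0.5]
side A [-0.6 -0.6]
side B [-0.3 -2.1]
side S [2.2 1.6]
scene A [ 2.1 -0.8]
scene B [ 2.5 -2.3]
scene S [4.1 1.3]
wrist tri A [0.5821 0.3347 0.2265] B [0.6536 0.2611 0.214 ]
```

```bash
python3 - <<'E'
from h import *
import pickle
for i,uvs in {1:[(376.7,152.8),(289.9,227.1)],2:[(260.4,154.),(184.4,228.6)]}.items():
    im=pickle.load(open(f'k{i}.pkl','rb'))['frame'];g=im.max(2)
    for u,v in uvs:
        x,y=int(u),int(v);w=g[y-14:y+15,x-14:x+15]
        for th in (45,60):
            n,l,st_,c=cv2.connectedComponentsWithStats((w<th).astype(np.uint8))
            print(i,(u,v),th,[(int(st_[k,4]),(c[k]+[x-14,y-14]).round(1).tolist(),st_[k,2:4].tolist()) for k in range(1,n) if st_[k,4]>12])
o=[]
for i,(u,v) in {1:(290,227),2:(184,229)}.items():
    im=pickle.load(open(f'k{i}.pkl','rb'))['frame'];o.append(cv2.resize(im[v-25:v+25,u-30:u+30],(400,333),interpolation=cv2.INTER_CUBIC))
cv2.imwrite('pics/kk.png',np.hstack(o))
E
```

```text
1 (376.7, 152.8) 45 [(49, [374.7, 154.7], [8, 8])]
1 (376.7, 152.8) 60 [(58, [374.5, 154.7], [10, 8])]
1 (289.9, 227.1) 45 [(48, [292.1, 226.0], [9, 7])]
1 (289.9, 227.1) 60 [(52, [292.1, 226.1], [9, 7])]
2 (260.4, 154.0) 45 [(59, [263.1, 152.9], [9, 9])]
2 (260.4, 154.0) 60 [(63, [263.0, 153.0], [9, 9])]
2 (184.4, 228.6) 45 [(47, [186.2, 226.0], [8, 7])]
2 (184.4, 228.6) 60 [(48, [186.1, 226.0], [9, 7])]
```

```bash
sed -i 's/(376.7,152.8),(289.9,227.1),(313.9,166.6)/(374.6,154.7),(292.1,226.0),(313.9,166.6)/;s/(260.4,154.0),(184.4,228.6),(252.,167.3)/(263.0,153.0),(186.2,226.0),(252.,167.3)/;s/376.7,152.8/374.6,154.7/;s/260.4,154\./263.0,153./;s/289.9,227.1/292.1,226.0/;s/184.4,228.6/186.2,226.0/' fit.py; sed -i "s/(p,'A',A,1),(p,'B',B,1),(p,'S',S,2)/(p,'A',A,.4),(p,'B',B,.4),(p,'S',S,3)/" fit.py; python3 fit.py; python3 -c "
from h import *
from m import rect
w=cap('wrist');print(rect(w,'tag_amber',.006));to(.3717,.2955,.2,256.8)"
```

```text
[0.6307 0.3117] 42.68213185395454 -0.0010092345204403288
{'A': array([0.5839, 0.3365, 0.2142]), 'B': array([0.6517, 0.263 , 0.2142]), 'S': array([0.6307, 0.3117, 0.    ])}
wrist A [-0.1 -0. ]
wrist B [-0.   0.1]
wrist S [3.2 1.2]
wrist A [ 0.2 -0. ]
wrist B [-0.1 -0.1]
wrist S [0.9 0.5]
side A [-0.6 -0.2]
side B [-0.5 -1.6]
side S [2.2 1.4]
scene A [ 1.8 -0.4]
scene B [ 2.1 -1.8]
scene S [3.8 1. ]
wrist tri A [0.5838 0.3364 0.2149] B [0.6517 0.2631 0.2141]
[(0.83, [395.6, 292.2], 65.6, 30.6, -14.1)]
t 61.9 tcp [0.6287 0.351  0.2998] psi 90.35 j6 -131.6 w 50.1 F [-0.3264 -0.7636  0.8876] shift [ 0.2574 -0.0539  0.0998] turn -166.45
```

Request:
apply_moves([
  [[0.0368,-0.0077,0],0],
  [[0.0368,-0.0077,0],0],
  [[0.0368,-0.0077,0.015],0],
  [[0.0368,-0.0077,0.02],0],
  [[0.0368,-0.0077,0.02],0],
])

```text
time_s: 62.32
tcp_pos: [0.4451, 0.3114, 0.2455]
ee_rot: [[-1.0, -0.006, 0.001], [-0.006, 1.0, 0.002], [-0.001, 0.002, -1.0]]
wrist_force: [-0.4, 0.7, -0.1]
gripper_width: 0.573
gripper_force: 0.0
```

Request:
apply_moves([
  [[0.0368,-0.0077,0.02],0],
  [[0.0368,-0.0077,0.025],0],
  [[0,0,0],-7.1],
  [[0,0,0],-7.1],
  [[0,0,0],-7.1],
])

```text
time_s: 62.73
tcp_pos: [0.3758, 0.2963, 0.203]
ee_rot: [[-0.927, -0.376, 0.0], [-0.376, 0.927, -0.0], [-0.0, -0.0, -1.0]]
wrist_force: [0.3, -0.1, 0.0]
gripper_width: 0.573
gripper_force: 0.0
```

Request:
apply_moves([
  [[0,0,0],-7.1],
  [[0,0,0],-7.1],
  [[0,0,0],-7.1],
  [[0,0,0],-7.1],
  [[0,0,0],-7.1],
])

```text
time_s: 63.15
tcp_pos: [0.3766, 0.2968, 0.2032]
ee_rot: [[-0.537, -0.844, 0.0], [-0.844, 0.537, 0.0], [-0.0, -0.0, -1.0]]
wrist_force: [0.6, -0.4, -0.3]
gripper_width: 0.575
gripper_force: 0.0
```

Request:
apply_moves([
  [[0,0,0],-7.1],
  [[0,0,0],-7.1],
  [[0,0,0],-7.1],
  [[0,0,0],-7.1],
  [[0,0,0],-7.1],
])

```text
time_s: 63.57
tcp_pos: [0.3767, 0.2968, 0.2032]
ee_rot: [[0.053, -0.999, 0.0], [-0.999, -0.053, 0.0], [-0.0, -0.0, -1.0]]
wrist_force: [0.5, 0.3, -0.9]
gripper_width: 0.573
gripper_force: 0.0
```

Request:
apply_moves([
  [[0,0,0],-7.1],
  [[0,0,0],-7.1],
  [[0,0,0],-7.1],
  [[0,0,0],-7.1],
  [[0,0,0],-7.1],
])

```text
time_s: 63.98
tcp_pos: [0.3767, 0.2968, 0.2032]
ee_rot: [[0.623, -0.782, 0.0], [-0.782, -0.623, 0.0], [-0.0, -0.0, -1.0]]
wrist_force: [0.1, 0.2, -0.0]
gripper_width: 0.575
gripper_force: 0.0
```

Request:
apply_moves([
  [[0,0,0],-7.1],
  [[0,0,0],-7.1],
  [[0,0,0],-7.1],
  [[0,0,0],-7.1],
  [[0,0,0],-7.1],
])

```text
time_s: 64.4
tcp_pos: [0.3767, 0.2968, 0.2032]
ee_rot: [[0.961, -0.275, 0.0], [-0.275, -0.961, 0.0], [0.0, -0.0, -1.0]]
wrist_force: [0.2, -0.7, -0.5]
gripper_width: 0.576
gripper_force: 0.0
```

Request:
apply_moves([
  [[0,0,0],-3.15],
  [[0,0,0],0],
  [[0,0,0],0],
  [[0,0,0],0],
])

```text
time_s: 64.73
tcp_pos: [0.3766, 0.2968, 0.203]
ee_rot: [[0.973, -0.229, 0.0], [-0.229, -0.973, 0.0], [0.0, -0.0, -1.0]]
wrist_force: [0.2, 0.4, 0.2]
gripper_width: 0.574
gripper_force: 0.0
```

```bash
cat > t.py <<'E'
from m import *
w=cap('wrist');print(rect(w,'tag_amber',.006),[(c,onz(w,u,v,.006)[:2]*1000) for c,u,v in place(w,'tag_amber_eye')],[(c,onz(w,u,v,.003)[:2]*1000) for c,u,v in place(w,'tag_amber')]);to(.3717,.2955,-.03,256.8)
R=rect(w,'tag_amber',.006)
if R: q=R[0];to(q[1][0]/1000,q[1][1]/1000,-.031,q[4]-90)
cv2.imwrite('pics/t.png',w['frame'])
E
python3 t.py
```

```text
[(0.68, [372.0, 297.5], 112.0, 28.9, -12.9)] [(0.73, array([330.4444, 305.9811]))] [(0.86, array([370.412 , 296.7918]))]
t 64.93 tcp [0.3766 0.2968 0.203 ] psi -103.2 j6 19.1 w 49.8 F [-0.9242  0.3036 -0.1186] shift [-0.0045  0.0024  0.233 ] turn -0.0
t 64.98 tcp [0.3766 0.2968 0.2029] psi -103.2 j6 19.1 w 50.2 F [-0.302   0.1452 -0.6335] shift [-0.0047  0.0004  0.2339] turn -0.3
```

Request:
apply_moves([
  [[-0.0047,0.0006,0.038],-0.3],
  [[0,0,0.04],0],
  [[0,0,0.04],0],
  [[0,0,0.04],0],
  [[0,0,0.03],0],
])

```text
time_s: 65.4
tcp_pos: [0.371, 0.2961, 0.0124]
ee_rot: [[0.975, -0.224, -0.002], [-0.224, -0.975, -0.002], [-0.001, 0.002, -1.0]]
wrist_force: [0.3, 0.6, 0.2]
gripper_width: 0.574
gripper_force: 0.0
```

Request:
apply_moves([
  [[0,0,0.02],0],
  [[0,0,0.012],0],
  [[0,0,0.008],0],
  [[0,0,0],0],
  [[0,0,0],0],
])

```text
time_s: 65.82
tcp_pos: [0.3722, 0.2976, -0.0248]
ee_rot: [[0.975, -0.223, 0.0], [-0.223, -0.975, 0.0], [0.0, -0.0, -1.0]]
wrist_force: [1.1, -0.5, -0.0]
gripper_width: 0.574
gripper_force: 0.0
```

```bash
python3 -c "
from h import *
to(.372,.297,-.031,-103.0)"
```

```text
t 65.82 tcp [ 0.3722  0.2976 -0.0248] psi -102.87 j6 18.9 w 49.9 F [ 1.068  -0.5334 -0.0063] shift [-0.0001  0.0007  0.0062] turn 0.13
```

Request:
apply_moves([
  [[0,0.0006,0.003],0],
  [[0,0,0.0025],0],
  [[0,0,0],0],
])

```text
time_s: 66.07
tcp_pos: [0.3719, 0.2969, -0.0302]
ee_rot: [[0.975, -0.223, 0.0], [-0.223, -0.975, 0.001], [0.0, -0.001, -1.0]]
wrist_force: [-0.2, 0.7, -0.1]
gripper_width: 0.575
gripper_force: 0.0
```

Request:
apply_moves([
  [[0,0,0],0],
  [[0,0,0],0],
  [[0,0,0],0],
  [[0,0,0],0],
  [[0,0,0],0],
], hand=0.015)

```text
time_s: 66.48
tcp_pos: [0.3719, 0.2969, -0.0304]
ee_rot: [[0.975, -0.223, 0.0], [-0.223, -0.975, 0.0], [0.0, -0.001, -1.0]]
wrist_force: [0.4, -0.3, 0.7]
gripper_width: 0.304
gripper_force: 30.0
```

Request:
apply_moves([
  [[0,0,0],0],
  [[0,0,0],0],
  [[0,0,0],0],
  [[0,0,0],0],
])

```text
time_s: 66.82
tcp_pos: [0.3719, 0.2969, -0.0304]
ee_rot: [[0.975, -0.223, 0.0], [-0.223, -0.975, 0.0], [0.0, -0.0, -1.0]]
wrist_force: [-1.1, 0.4, 2.3]
gripper_width: 0.301
gripper_force: 30.0
```

Request:
apply_moves([
  [[0,0,-0.02],0],
  [[0,0,-0.035],0],
  [[0,0,-0.04],0],
  [[0,0,-0.04],0],
  [[0,0,-0.04],0],
])

```text
time_s: 67.23
tcp_pos: [0.3712, 0.2959, 0.146]
ee_rot: [[0.975, -0.223, -0.001], [-0.223, -0.975, -0.001], [-0.001, 0.001, -1.0]]
wrist_force: [0.6, 1.2, -0.1]
gripper_width: 0.306
gripper_force: 30.0
```

Request:
apply_moves([
  [[0,0,-0.04],0],
  [[0,0,-0.04],0],
  [[0,0,-0.02],7.1],
  [[0,0,0],7.1],
  [[0,0,0],7.1],
])

```text
time_s: 67.65
tcp_pos: [0.372, 0.2971, 0.246]
ee_rot: [[0.824, -0.567, 0.002], [-0.567, -0.824, 0.003], [-0.001, -0.004, -1.0]]
wrist_force: [-0.5, -0.7, -1.2]
gripper_width: 0.302
gripper_force: 30.0
```

Request:
apply_moves([
  [[0,0,0],7.1],
  [[0,0,0],7.1],
  [[0,0,0],7.1],
  [[0,0,0],7.1],
  [[0,0,0],7.1],
])

```text
time_s: 68.07
tcp_pos: [0.3714, 0.2963, 0.2438]
ee_rot: [[0.341, -0.94, -0.001], [-0.94, -0.341, -0.001], [0.001, 0.001, -1.0]]
wrist_force: [-0.2, 0.4, -0.4]
gripper_width: 0.305
gripper_force: 30.0
```

Request:
apply_moves([
  [[0,0,0],7.1],
  [[0,0,0],7.1],
  [[0,0,0],7.1],
  [[0,0,0],7.1],
  [[0,0,0],7.1],
])

```text
time_s: 68.48
tcp_pos: [0.3714, 0.2962, 0.2438]
ee_rot: [[-0.268, -0.963, -0.001], [-0.963, 0.268, -0.001], [0.001, 0.001, -1.0]]
wrist_force: [0.4, 0.2, -0.9]
gripper_width: 0.302
gripper_force: 30.0
```

Request:
apply_moves([
  [[0,0,0],7.1],
  [[0,0,0],7.1],
  [[0,0,0],7.1],
  [[0,0,0],7.1],
  [[0,0,0],3.6],
])

```text
time_s: 68.9
tcp_pos: [0.3714, 0.2963, 0.2438]
ee_rot: [[-0.737, -0.676, -0.001], [-0.676, 0.737, -0.001], [0.001, 0.0, -1.0]]
wrist_force: [0.7, 0.6, -1.6]
gripper_width: 0.303
gripper_force: 30.0
```

Request:
apply_moves([
  [[0,0,0],0],
  [[0,0,0],0],
  [[0,0,0],0],
])

```text
time_s: 69.15
tcp_pos: [0.3716, 0.2965, 0.2441]
ee_rot: [[-0.732, -0.681, -0.0], [-0.681, 0.732, -0.0], [0.001, -0.0, -1.0]]
wrist_force: [0.8, -0.5, 0.6]
gripper_width: 0.303
gripper_force: 30.0
```

```bash
cat > u.py <<'E'
from m import *
w=cap('wrist');T,R,a,s=st()
z=T[2]+.0334
print('eye',[(c,(u,v),(R.T@(onz(w,u,v,z)-T)).round(4)) for c,u,v in place(w,'tag_amber_eye')],'tag',[(c,(R.T@(onz(w,u,v,z)-T)).round(4)) for c,u,v in place(w,'tag_amber')])
print('exp eye px',proj(w,T+R@[-.043,0,-.0334]))
for x,y in [(.6107,.2251)]: to(x,y,None,132.7)
cv2.imwrite('pics/u.png',w['frame'])
E
python3 u.py
```

```text
eye [(0.71, (277.816, 328.02000000000004), array([-0.0456, -0.0014, -0.0334]))] tag [(0.83, array([-0.0016, -0.0018, -0.0334]))]
exp eye px [280.1289 324.6128]
t 69.3 tcp [0.3717 0.2966 0.2444] psi 132.86 j6 -105.4 w 26.6 F [ 0.0408  0.0282 -0.1854] shift [-0.1265 -0.215  -0.    ] turn 0.16
```

```bash
python3 - <<'E'
from h import *
w=cap('wrist');T,R,a,s=st();im=w['frame']
h=cv2.cvtColor(im,cv2.COLOR_BGR2HSV);m=cv2.inRange(h,(8,130,60),(25,255,255))
n,l,q,c=cv2.connectedComponentsWithStats(m)
for i in range(1,n):
    if q[i,4]>100: print(i,q[i],c[i])
i=max(range(1,n),key=lambda k:q[k,4]*(q[k,1]>180))
mm=(l==i).astype(np.uint8);C,H=cv2.findContours(mm,cv2.RETR_CCOMP,cv2.CHAIN_APPROX_NONE)
for k,cc in enumerate(C):
    if len(cc)>15:
        P=np.array([(R.T@(onz(w,u,v,T[2]+.0364)-T))[:2]*1000 for u,v in cc[:,0]],np.float32)
        print('hole' if H[0][k][3]>=0 else 'outer',len(cc),cv2.minAreaRect(P),cv2.minEnclosingCircle(P))
u,v=280,300
o=im[180:420,160:400];cv2.imwrite('pics/uu.png',cv2.resize(o,(600,600)))
E
```

```text
2 [233   2  14  13 133] [239.7068   7.8647]
3 [275   6  16  14 155] [282.9484  12.5032]
45 [ 247  162   56  122 6359] [275.5262 220.5197]
68 [208 270  12  53 361] [212.2188 295.9446]
69 [333 270  13  53 392] [340.2985 295.9847]
70 [ 136  311  311   40 5098] [295.6226 337.2107]
71 [ 86 315  28  25 303] [ 97.2211 328.5908]
outer 690 ((-46.45981979370117, 9.324966430664062), (31.234102249145508, 212.41470336914062), 0.02875104360282421) ((-61.87701416015625, 9.31723403930664), 106.20745849609375)
hole 60 ((-40.901737213134766, -1.616384506225586), (14.049126625061035, 14.234939575195312), 37.54001235961914) ((-40.82595443725586, -1.603144645690918), 8.110734939575195)
```

Request:
apply_moves([
  [[-0.0182,-0.0305,0],0.16],
  [[-0.0182,-0.0305,0],0],
  [[-0.0182,-0.0305,0],0],
  [[-0.0182,-0.0305,0],0],
  [[-0.0182,-0.0305,0],0],
])

```text
time_s: 69.77
tcp_pos: [0.5436, 0.2457, 0.2444]
ee_rot: [[-0.735, -0.678, 0.0], [-0.678, 0.735, 0.0], [-0.0, -0.0, -1.0]]
wrist_force: [0.3, 0.6, -0.5]
gripper_width: 0.307
gripper_force: 30.0
```

Request:
apply_moves([
  [[-0.0182,-0.0305,0],0],
  [[-0.0182,-0.0305,0],0],
  [[0,0,0.02],0],
  [[0,0,0.01],0],
  [[0,0,0],0],
])

```text
time_s: 70.18
tcp_pos: [0.6083, 0.2252, 0.2104]
ee_rot: [[-0.736, -0.677, -0.007], [-0.677, 0.736, -0.003], [0.007, 0.003, -1.0]]
wrist_force: [-0.6, 0.3, -1.0]
gripper_width: 0.304
gripper_force: 30.0
```

Request:
apply_moves([
  [[0,0,0],0],
  [[0,0,0],0],
  [[0,0,0],0],
])

```text
time_s: 70.43
tcp_pos: [0.61, 0.2269, 0.2162]
ee_rot: [[-0.734, -0.679, 0.002], [-0.679, 0.734, 0.001], [-0.002, -0.001, -1.0]]
wrist_force: [-0.1, -0.5, -0.7]
gripper_width: 0.301
gripper_force: 30.0
```

```bash
python3 - <<'E'
from h import *
to(.6102,.2257,.1965,132.7)
w=cap('wrist');T,R,a,s=st();im=w['frame'];cv2.imwrite('pics/w9.png',im)
h=cv2.cvtColor(im,cv2.COLOR_BGR2HSV);m=cv2.inRange(h,(8,130,60),(25,255,255))
C,H=cv2.findContours(m,cv2.RETR_CCOMP,cv2.CHAIN_APPROX_NONE)
for k,cc in enumerate(C):
    if len(cc)>25 and H[0][k][3]>=0: print('hole',cc[:,0].mean(0),len(cc))
e=T+R@np.array([-.043,-.0008,-.0334]);print('eye px exp',proj(w,e),'eye w',e,'ball px',proj(w,[.6517,.263,.2146]))
for t in('tag_amber_eye','hook0'): print(t,place(w,t))
E
```

```text
t 70.43 tcp [0.61   0.2269 0.2162] psi 132.75 j6 -81.9 w 26.1 F [-0.138  -0.4898 -0.6853] shift [ 0.0008 -0.001   0.0197] turn 0.05
hole [277.377  324.4754] 61
eye px exp [278.6762 324.4139] eye w [0.6421 0.2554 0.2497] ball px [277.1162 309.2506]
tag_amber_eye [(0.67, 278.376, 324.49199999999996)]
hook0 [(0.67, 278.096, 311.21999999999997), (0.24, 163.57600000000002, 33.81)]
```

Request:
apply_moves([
  [[0.0008,-0.001,0.012],0],
  [[0,0,0.0077],0],
  [[0,0,0],0],
  [[0,0,0],0],
])

```text
time_s: 70.92
tcp_pos: [0.61, 0.2247, 0.1943]
ee_rot: [[-0.735, -0.678, -0.001], [-0.678, 0.735, -0.001], [0.001, 0.0, -1.0]]
wrist_force: [-0.1, 0.2, 0.2]
gripper_width: 0.304
gripper_force: 30.0
```

Request:
apply_moves([
  [[-0.0064,0,0.0077],0],
  [[-0.0064,0,0.0077],0],
  [[0,0,0],0],
  [[0,0,0],0],
])

```text
time_s: 71.25
tcp_pos: [0.6198, 0.2339, 0.1782]
ee_rot: [[-0.735, -0.678, -0.001], [-0.678, 0.735, -0.001], [0.001, 0.0, -1.0]]
wrist_force: [-0.4, -0.0, -0.7]
gripper_width: 0.302
gripper_force: 30.0
```

Request:
apply_moves([
  [[-0.0032,0,0.0038],0],
  [[-0.0032,0,0.0038],0],
  [[0,0,0],0],
  [[0,0,0],0],
])

```text
time_s: 71.58
tcp_pos: [0.6244, 0.2379, 0.1713]
ee_rot: [[-0.735, -0.678, -0.001], [-0.678, 0.735, -0.0], [0.001, 0.0, -1.0]]
wrist_force: [0.9, -1.4, 0.3]
gripper_width: 0.301
gripper_force: 30.0
```

```bash
python3 - <<'E'
from h import *
to();T,R,a,s=st();e=T+R@np.array([-.043,-.0008,-.0334])
b=np.array([.6517,.263,.2146]);d=np.array([-.4724,-.4358,.766]);v=e-b;print('along',v@d*1000,'off',(R.T@(v-(v@d)*d))*1000)
E
python3 e.py 9 side scene
```

```text
t 71.58 tcp [0.6244 0.2379 0.1713] psi 132.67 j6 -82.0 w 26.2 F [ 0.8863 -1.3589  0.2824] shift [0. 0. 0.] turn None
along -11.384505049889771 off [ 1.4129 -0.752   1.1897]
71.6833 [0.6244 0.2378 0.1718] [-0.1512 -0.1829 -0.4673] 25.83471309130354 29.966013729572296
```

Request:
apply_moves([
  [[-0.005,0,0.0035],0],
  [[-0.004,0,0.0045],0],
  [[0,0,0],0],
  [[0,0,0],0],
])

```text
time_s: 72.02
tcp_pos: [0.6309, 0.244, 0.1629]
ee_rot: [[-0.735, -0.678, -0.001], [-0.678, 0.735, -0.001], [0.001, 0.0, -1.0]]
wrist_force: [-0.4, 0.0, -0.4]
gripper_width: 0.304
gripper_force: 30.0
```

Request:
apply_moves([
  [[-0.004,0,0.0046],0],
  [[0,0,0],0],
  [[0,0,0],0],
])

```text
time_s: 72.27
tcp_pos: [0.6339, 0.2467, 0.1586]
ee_rot: [[-0.735, -0.678, -0.001], [-0.678, 0.735, -0.0], [0.001, 0.0, -1.0]]
wrist_force: [-0.3, -0.9, 0.6]
gripper_width: 0.304
gripper_force: 30.0
```

```bash
cat > al.py <<'E'
from h import *
to();T,R,a,s=st();e=T+R@np.array([-.043,-.0008,-.0334])
b=np.array([.6517,.263,.2146]);d=np.array([-.4724,-.4358,.766]);v=e-b;print('along',v@d*1000,'off',(R.T@(v-(v@d)*d))*1000)
E
python3 al.py
python3 - <<'E'
import sys;sys.path.insert(0,'.')
from h import *
o=[]
for n in('side','scene'):
    p=cap(n);u,v=proj(p,[.64,.25,.2]).astype(int);x0,y0=u-30,v-35;im=cv2.resize(p['frame'][y0:y0+60,x0:x0+60],(400,400),interpolation=cv2.INTER_CUBIC);o.append(cv2.convertScaleAbs(im,alpha=1.4,beta=15))
cv2.imwrite('pics/z.png',np.hstack(o))
E
```

```text
t 72.27 tcp [0.6339 0.2467 0.1586] psi 132.67 j6 -82.2 w 26.4 F [-0.2957 -0.8625  0.6367] shift [0. 0. 0.] turn None
along -29.438506290701472 off [ 0.0385 -0.7248  0.0387]
```

Request:
apply_moves([
  [[0,0.004,0],0],
  [[0,0.003,0],0],
  [[0,0,0],0],
])

```text
time_s: 72.62
tcp_pos: [0.6292, 0.2514, 0.1594]
ee_rot: [[-0.735, -0.678, 0.0], [-0.678, 0.735, -0.001], [0.0, -0.001, -1.0]]
wrist_force: [1.3, -2.5, -0.4]
gripper_width: 0.304
gripper_force: 30.0
```

Request:
apply_moves([
  [[0,-0.0035,0],0],
  [[0,-0.0028,0],0],
  [[0,0,0],0],
  [[0,0,0],0],
])

```text
time_s: 72.95
tcp_pos: [0.6336, 0.2472, 0.1591]
ee_rot: [[-0.736, -0.677, 0.0], [-0.677, 0.736, 0.0], [-0.0, 0.0, -1.0]]
wrist_force: [0.1, 0.6, -1.0]
gripper_width: 0.301
gripper_force: 30.0
```

The nudge met the peg at about 2.7 N, so the eye is threaded. Let go.

Request:
apply_moves([
  [[0,0,0],0],
  [[0,0,0],0],
  [[0,0,0],0],
  [[0,0,0],0],
  [[0,0,0],0],
], hand=0.06)

```text
time_s: 73.37
tcp_pos: [0.6335, 0.2473, 0.1592]
ee_rot: [[-0.735, -0.678, 0.0], [-0.678, 0.735, 0.0], [-0.0, -0.0, -1.0]]
wrist_force: [0.1, -0.2, 0.7]
gripper_width: 0.594
gripper_force: 0.0
```

Request:
apply_moves([
  [[0,0,0],0],
  [[0,0,0],0],
  [[0,0,0],0],
  [[0,0,0],0],
  [[0,0,0],0],
])

```text
time_s: 73.78
tcp_pos: [0.6335, 0.2472, 0.1591]
ee_rot: [[-0.735, -0.678, -0.0], [-0.678, 0.735, 0.0], [0.0, 0.0, -1.0]]
wrist_force: [0.1, -0.2, 0.6]
gripper_width: 0.686
gripper_force: 0.0
```

Request:
apply_moves([
  [[0.004,0,-0.02],0],
  [[0.006,0,-0.03],0],
  [[0.006,0,-0.035],0],
  [[0.01,0,-0.035],0],
  [[0.02,0,-0.02],0],
])

```text
time_s: 74.2
tcp_pos: [0.6014, 0.2167, 0.303]
ee_rot: [[-0.735, -0.678, 0.006], [-0.678, 0.735, 0.002], [-0.005, -0.003, -1.0]]
wrist_force: [-0.5, -0.1, 0.6]
gripper_width: 0.693
gripper_force: 0.0
```

Request:
apply_moves([
  [[0.03,0,0],0],
  [[0.03,0,0],0],
  [[0.03,0,0],0],
  [[0,0,0],0],
  [[0,0,0],0],
])

```text
time_s: 74.62
tcp_pos: [0.5328, 0.1542, 0.3005]
ee_rot: [[-0.736, -0.677, 0.002], [-0.677, 0.736, 0.001], [-0.002, -0.001, -1.0]]
wrist_force: [0.9, -0.6, 0.6]
gripper_width: 0.693
gripper_force: 0.0
```

```bash
python3 - <<'E'
from m import *
to();o=[]
for n in('side','scene','wrist'):
    p=cap(n);print(n,'tag',place(p,'tag_amber'),'eye',place(p,'tag_amber_eye'))
    print('   exp eye on peg base',proj(p,np.array([.6517,.263,.2146])+.037*np.array([.4724,.4358,-.766])),'exp tag c',proj(p,[.665,.277,.143]))
    q=models.cut_out(p,'tag_amber')[:1];print([ (round(k['confidence'],2),(np.array(k['extent'])*[560,420,560,420]).round()) for k in q])
    u,v=proj(p,[.665,.277,.15]).astype(int);im=p['frame'][max(0,v-45):v+45,max(0,u-30):u+30]
    o.append(cv2.convertScaleAbs(cv2.resize(im,(266,400),interpolation=cv2.INTER_CUBIC),alpha=1.4,beta=15))
cv2.imwrite('pics/z2.png',np.hstack(o))
E
```

```text
t 74.62 tcp [0.5328 0.1542 0.3005] psi 132.63 j6 -80.3 w 60.3 F [ 0.9401 -0.56    0.5658] shift [0. 0. 0.] turn None
side tag [(0.82, 336.11199999999997, 167.49599999999998), (0.63, 307.104, 245.7), (0.2, 310.688, 133.308)] eye [(0.5, 337.40000000000003, 153.38400000000001), (0.17, 230.776, 346.29)]
   exp eye on peg base [339.3643 151.1634] exp tag c [336.9814 164.6924]
[(0.62, array([324., 149.,  21.,  35.]))]
scene tag [(0.76, 269.416, 154.518)] eye [(0.59, 272.71999999999997, 135.912)]
   exp eye on peg base [274.4766 138.8555] exp tag c [273.588  152.5314]
[(0.82, array([265., 138.,  15.,  35.]))]
wrist tag [(0.98, 278.6, 317.898)] eye [(0.72, 278.88, 342.71999999999997)]
   exp eye on peg base [277.7694 345.7854] exp tag c [278.628  322.3593]
[(0.82, array([268., 311.,  25.,  27.]))]
```

View pics/z2.png

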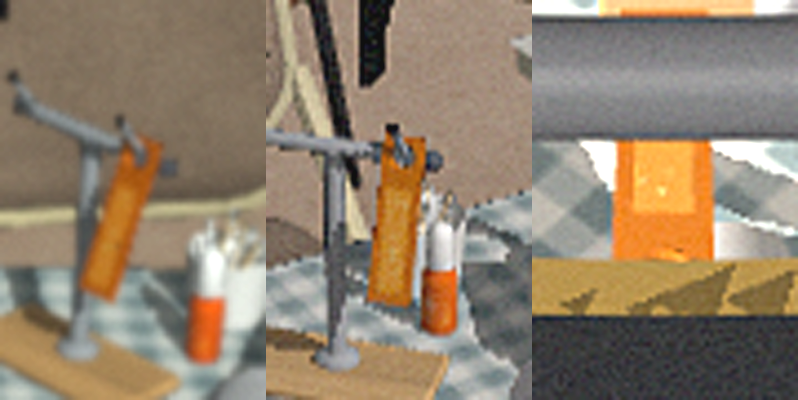

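The tag hangs by its eye against the crossbar, as all three crops show. Next I'll re-verify the tiles and stack by measurement from above, then locate the button.

Request:
apply_moves([
  [[0,0,0],7.1],
  [[0,0,0],7.1],
  [[0,0,0],7.1],
  [[0,0,0],7.1],
  [[0,0,0],7.1],
], hand=0.0)

```text
time_s: 75.63
tcp_pos: [0.5335, 0.155, 0.2992]
ee_rot: [[-0.993, -0.119, 0.0], [-0.119, 0.993, 0.0], [-0.0, 0.0, -1.0]]
wrist_force: [-1.1, -0.4, 0.0]
gripper_width: 0.396
gripper_force: 0.0
```

Request:
apply_moves([
  [[0,0,0],6.7],
  [[0.025,-0.033,-0.008],0],
  [[0.025,-0.033,-0.008],0],
  [[0.025,-0.033,-0.008],0],
  [[0.025,-0.033,-0.008],0],
])

```text
time_s: 76.05
tcp_pos: [0.4345, 0.0226, 0.3309]
ee_rot: [[-1.0, -0.009, -0.0], [-0.009, 1.0, -0.0], [0.0, -0.0, -1.0]]
wrist_force: [-0.3, -0.2, 1.0]
gripper_width: 0.042
gripper_force: 0.0
```

Request:
apply_moves([
  [[0,-0.033,-0.008],0],
  [[0,-0.033,-0.008],0],
  [[0,0,0],0],
  [[0,0,0],0],
  [[0,0,0],0],
])

```text
time_s: 76.47
tcp_pos: [0.4362, -0.0421, 0.3465]
ee_rot: [[-1.0, -0.007, -0.0], [-0.007, 1.0, 0.0], [0.0, 0.0, -1.0]]
wrist_force: [-0.1, 0.8, -0.2]
gripper_width: 0.004
gripper_force: 0.0
```

```bash
python3 v.py; python3 - <<'E'
from h import *
o=[]
for n in('side','scene','wrist'):
    q=cap(n);h=cv2.cvtColor(q['frame'],cv2.COLOR_BGR2HSV);m=cv2.inRange(h,(0,170,70),(7,255,255))|cv2.inRange(h,(174,170,70),(180,255,255))
    nn,l,s_,c=cv2.connectedComponentsWithStats(m);e=proj(q,[.58,-.131,.05])
    k=[(np.linalg.norm(c[i]-e),s_[i,4],c[i],s_[i,:4]) for i in range(1,nn) if s_[i,4]>20];k=min(k,key=lambda z:z[0]);print(n,e,k);o.append((q,)+tuple(k[2]))
X=tri(o);print('btn',X,[ (proj(a[0],X)-a[1:]).round(1).tolist() for a in o]);print('wrist at .05',onz(o[2][0],*o[2][1:],.05))
to(X[0],X[1],.10,90)
E
```

```text
t 76.47 tcp [ 0.4362 -0.0421  0.3465] psi 90.43 j6 -105.4 w 0.3 F [-0.1169  0.8341 -0.1916] shift [0. 0. 0.] turn None
tile_blue 0.89 centre in bay mm -6.1 -2.8 size 48.7 45.2 ang 89.0
tile_green 0.79 centre in bay mm -7.1 -2.6 size 47.9 44.5 ang 89.4
tile_rose 0.7 centre in bay mm -7.2 -1.7 size 44.4 49.2 ang 0.0
amber [(0.66, [761.8, 377.2], 131.7, 37.2, 43.4)] [(0.82, array([0.8291, 0.4405])), (0.34, array([ 0.3969, -0.327 ]))]
ivory [(0.87, [395.0, -308.1], 63.5, 50.6, -85.8), (0.6, [388.7, -271.0], 40.8, 6.2, 0.8)] pad [(0.9, [400.0, -305.0], 107.8, 85.9, -87.1)]
210 379 223 276
side hooks [(0.59, 333.816, 145.404), (0.57, 307.776, 135.618), (0.19, 228.70399999999998, 346.71)] [(0.87, 322.112, 198.702), (0.23, 262.528, 266.48999999999995)]
scene hooks [(0.78, 272.71999999999997, 133.518), (0.61, 239.288, 127.008)] [(0.74, 254.912, 191.31)]
side [313.3151 276.8571] (np.float64(3.571199681280779), np.int32(57), array([310.8421, 274.2807]), array([307, 271,   9,   8], dtype=int32))
scene [329.1236 266.7726] (np.float64(2.706616987485077), np.int32(58), array([327.0345, 265.0517]), array([323, 261,   9,   9], dtype=int32))
wrist [223.9642 252.9586] (np.float64(2.2607408238133253), np.int32(121), array([223.314 , 250.7934]), array([217, 245,  14,  11], dtype=int32))
btn [ 0.5735 -0.1305  0.0575] [[-0.2, -0.1], [-0.0, 0.2], [0.1, 0.4]]
wrist at .05 [ 0.5761 -0.1319  0.05  ]
t 77.32 tcp [ 0.4363 -0.0422  0.3468] psi 90.46 j6 -105.4 w 0.3 F [-0.9602 -0.4863  0.8535] shift [-0.1365 -0.0894  0.2468] turn 0.46
```

Request:
apply_moves([
  [[-0.0277,-0.018,0.035],0.46],
  [[-0.0277,-0.018,0.03],0],
  [[-0.0277,-0.018,0.03],0],
  [[-0.0277,-0.018,0.03],0],
  [[-0.0277,-0.018,0.03],0],
])

```text
time_s: 77.73
tcp_pos: [0.5649, -0.1258, 0.2031]
ee_rot: [[-1.0, -0.0, 0.0], [-0.0, 1.0, -0.0], [-0.0, -0.0, -1.0]]
wrist_force: [1.2, 1.0, -0.1]
gripper_width: 0.005
gripper_force: 0.0
```

Request:
apply_moves([
  [[0,0,0.04],0],
  [[0,0,0.04],0],
  [[0,0,0.035],0],
  [[0,0,0.02],0],
  [[0,0,0],0],
])

```text
time_s: 78.15
tcp_pos: [0.5597, -0.1248, 0.0639]
ee_rot: [[-1.0, 0.001, -0.011], [0.001, 1.0, 0.001], [0.011, 0.0, -1.0]]
wrist_force: [-0.3, 0.6, 0.5]
gripper_width: 0.004
gripper_force: 0.0
```

Request:
apply_moves([
  [[0,0,0],0],
  [[0,0,0],0],
  [[0,0,0],0],
])

```text
time_s: 78.4
tcp_pos: [0.5657, -0.1248, 0.0718]
ee_rot: [[-1.0, -0.001, 0.005], [-0.001, 1.0, -0.0], [-0.005, -0.0, -1.0]]
wrist_force: [0.2, -0.0, -0.2]
gripper_width: 0.005
gripper_force: 0.0
```

```bash
python3 -c "
from h import *
to(.575,-.131,.03,90)"
```

```text
t 78.4 tcp [ 0.5657 -0.1248  0.0718] psi 90.03 j6 -93.6 w 0.4 F [ 0.2057 -0.0001 -0.1753] shift [-0.0091 -0.0062  0.0419] turn 0.03
```

Request:
apply_moves([
  [[-0.0091,-0.0062,0],0],
  [[0,0,0.006],0],
  [[0,0,0.006],0],
  [[0,0,0.004],0],
  [[0,0,0],0],
])

```text
time_s: 78.82
tcp_pos: [0.5717, -0.1308, 0.0524]
ee_rot: [[-1.0, 0.0, -0.002], [0.0, 1.0, 0.0], [0.002, 0.0, -1.0]]
wrist_force: [0.2, 0.9, 0.2]
gripper_width: 0.007
gripper_force: 0.0
```

Request:
apply_moves([
  [[0,0,0.004],0],
  [[0,0,0.004],0],
  [[0,0,0],0],
])

```text
time_s: 79.07
tcp_pos: [0.5722, -0.1309, 0.0445]
ee_rot: [[-1.0, 0.0, -0.002], [0.0, 1.0, 0.0], [0.002, 0.0, -1.0]]
wrist_force: [-0.2, 0.3, 0.1]
gripper_width: 0.006
gripper_force: 0.0
```

Request:
apply_moves([
  [[0,0,0.004],0],
  [[0,0,0.004],0],
  [[0,0,0],0],
])

```text
time_s: 79.32
tcp_pos: [0.5722, -0.1309, 0.0364]
ee_rot: [[-1.0, 0.0, -0.002], [0.0, 1.0, 0.0], [0.002, 0.0, -1.0]]
wrist_force: [-0.1, 0.8, -0.5]
gripper_width: 0.004
gripper_force: 0.0
```

```bash
python3 -c "
from h import *
to(.575,-.131,.02,90)"
```

```text
t 79.32 tcp [ 0.5722 -0.1309  0.0364] psi 89.99 j6 -92.9 w 0.4 F [-0.0722  0.7634 -0.5134] shift [-0.0028 -0.0001  0.0164] turn -0.01
```

Request:
apply_moves([
  [[-0.002,0,0.004],0],
  [[0,0,0.004],0],
  [[0,0,0.002],0],
  [[0,0,0],0],
])

```text
time_s: 79.65
tcp_pos: [0.5748, -0.131, 0.0269]
ee_rot: [[-1.0, -0.0, -0.001], [-0.0, 1.0, -0.0], [0.001, -0.0, -1.0]]
wrist_force: [0.7, 0.7, 1.4]
gripper_width: -0.002
gripper_force: 0.6
```

Request:
apply_moves([
  [[0,0,0.002],0],
  [[0,0,0.002],0],
  [[0,0,0],0],
])

```text
time_s: 79.9
tcp_pos: [0.575, -0.1311, 0.0235]
ee_rot: [[-1.0, -0.0, 0.0], [-0.0, 1.0, -0.0], [-0.0, -0.0, -1.0]]
wrist_force: [-0.7, 0.5, 3.5]
gripper_width: 0.007
gripper_force: 1.5
```

Request:
apply_moves([
  [[0,0,0.0015],0],
  [[0,0,0.0015],0],
  [[0,0,0],0],
])

```text
time_s: 80.15
tcp_pos: [0.5751, -0.1311, 0.022]
ee_rot: [[-1.0, -0.001, 0.0], [-0.001, 1.0, -0.001], [-0.0, -0.001, -1.0]]
wrist_force: [-2.9, 1.3, 10.0]
gripper_width: 0.005
gripper_force: 5.0
```

Request:
apply_moves([
  [[0,0,0.001],0],
  [[0,0,0.001],0],
  [[0,0,0],0],
  [[0,0,0],0],
])

```text
time_s: 80.48
tcp_pos: [0.5751, -0.1311, 0.0218]
ee_rot: [[-1.0, -0.001, 0.001], [-0.001, 1.0, -0.001], [-0.001, -0.001, -1.0]]
wrist_force: [-6.4, 1.8, 19.7]
gripper_width: 0.005
gripper_force: 9.4
```

Request:
apply_moves([
  [[0,0,-0.006],0],
  [[0,0,-0.01],0],
  [[0,0,-0.03],0],
  [[0,0,-0.04],0],
  [[0,0,-0.04],0],
])

```text
time_s: 80.9
tcp_pos: [0.5739, -0.131, 0.1448]
ee_rot: [[-1.0, 0.0, -0.003], [0.0, 1.0, 0.0], [0.003, 0.0, -1.0]]
wrist_force: [1.0, 0.3, 0.1]
gripper_width: 0.001
gripper_force: 0.0
```

Request:
apply_moves([
  [[0.03,0,-0.02],0],
  [[0.03,0,-0.02],0],
  [[0.03,0,-0.02],0],
  [[0.03,0,-0.02],0],
  [[0,0,0],0],
])

```text
time_s: 81.32
tcp_pos: [0.4527, -0.1314, 0.2291]
ee_rot: [[-1.0, 0.0, 0.007], [0.0, 1.0, -0.0], [-0.007, -0.0, -1.0]]
wrist_force: [1.2, 0.2, -0.7]
gripper_width: 0.006
gripper_force: 0.0
```

Request:
apply_moves([
  [[0,0,0],0],
  [[0,0,0],0],
  [[0,0,0],0],
  [[0,0,0],0],
  [[0,0,0],0],
])

```text
time_s: 81.73
tcp_pos: [0.4552, -0.131, 0.2231]
ee_rot: [[-1.0, -0.0, -0.003], [-0.0, 1.0, -0.0], [0.003, -0.0, -1.0]]
wrist_force: [0.4, 0.4, -0.1]
gripper_width: 0.005
gripper_force: 0.0
```

```bash
python3 v.py | head -8; python3 - <<'E'
from h import *
for n in('side','scene'):
    p=cap(n);print(n,place(p,'tag_amber')[:1],place(p,'tag_amber_eye')[:1])
E
```

```text
t 81.73 tcp [ 0.4552 -0.131   0.2231] psi 90.0 j6 -93.7 w 0.4 F [ 0.3926  0.4425 -0.1187] shift [0. 0. 0.] turn None
tile_blue 0.59 centre in bay mm -5.5 -3.7 size 49.2 51.8 ang 0.7
tile_green 0.71 centre in bay mm -10.9 -3.2 size 50.5 37.2 ang 88.2
tile_rose 0.89 centre in bay mm -25.1 -1.1 size 48.9 12.8 ang 88.8
amber [] [(0.25, array([ 0.4499, -0.0361]))]
ivory [(0.71, [394.9, -307.2], 65.0, 51.0, -85.3), (0.64, [383.3, -272.2], 25.5, 4.0, 3.9), (0.48, [392.6, -274.9], 49.5, 6.2, 3.1)] pad [(0.7, [399.9, -304.4], 107.2, 86.1, -86.7)]
257 462 237 307
side hooks [(0.58, 332.416, 147.882)] [(0.77, 322.28000000000003, 196.392), (0.17, 310.91200000000003, 257.58599999999996)]
side [(0.88, 336.0, 165.606)] [(0.63, 339.584, 151.91400000000002)]
scene [] [(0.15, 306.88, 361.2)]
```

```bash
python3 -c "
from station import r
print(r.finish_job())"
```

```text
the job is handed in; nothing more can be done
None
```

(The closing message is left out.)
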